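# Flip down the leg of a laser safety screen and hold the screen upright

### The arm

A 6-joint arm with a two-finger parallel gripper is mounted at the origin on the work surface. World frame = base frame: x ahead of the robot, y to its left, z up, the work surface at z = 0. Lengths are in m, angles in rad, forces in N, time in s.
With the tool pointing down it reaches from about 0.4 to 0.825 m from the base axis. Payload 7 kg.
Tool frame: the origin (TCP) lies at the very end of the fingers, on their centre line; the grasp point (between the pads) lies 19 mm behind it (grip_depth is the distance from the TCP to the grasp point, in m); z points along the fingers, y is the direction in which the jaws open and shut (so a half turn about z gives the same grasp; the last joint's range is limited). The gripper opens to 88 mm and grips with 3 to 60 N. Pads are 19 mm wide; open, the fingers measure 130 mm over their backs; the gripper's body (78 mm by 193 mm) begins 47 mm behind the grasp point.
Start: joints at [-0.962, 0.359, 0.012, 0, -1.224, -0.288], TCP at [0.213, -0.641, 0.203] pointing down, gripper open.
Joint ranges: [-3.07, 3.07], [-1.43, 2.12], [-1.02, 1.25], [-3.03, 1.67], [-3.05, -0], [-3.03, 3.03]. Speed limits (rad/s): [2.39, 2.39, 3.01, 3.14, 3.14, 3.14].

### API

Orientations are given as [roll, pitch, yaw] about the fixed x, y, z axes, in that order (R = Rz(yaw) Ry(pitch) Rx(roll)).
In Python, from station import get_state, grab_frame, get_calibration, job_done, grip_depth gives the robot as it stands. The module is installed in compiled form; this text tells all that it offers.
- The arm moves only by the shell command python3 -m crank 'ROWS' [FORCE]. ROWS is JSON, a list of rows, each an object with "turn": the turn, a rotation vector about the tool's x, y, z each as a share of 2 pi rad, from -1 to 1, a list of three; "slide": the shift along the tool's x, y, z each as a share of 0.5 m, from -1 to 1, a list of three; "fingers": the opening, from -1 (shut) to 1 (fully open). A call has 1 to 5 rows; each row is the pose to reach, as a shift and turn from the pose commanded when the call began, along the tool's axes at that moment, turning the shorter way round; what a row does not reach only later rows make up. A row lasts 1/12 s, in which the tool goes at most 41.7 mm and 7.16 degrees, less where a joint would pass 70% of its speed; a pose out of reach is approached as far as the arm can. A call with a number of a shift or a turn outside -1 to 1 is refused whole. A call with a gripper value outside its range is refused whole. The fingers move at their own pace and stop on an object; FORCE is the grip in N (left out, the last holds). Time passes only in rows, so rows that repeat a pose let the fingers close. It gives the time, the measured TCP pose, the force and the opening at its end, in the units of the state.
- get_state(): the state, without advancing time (a new reading comes with each control period).
- grab_frame(name): name is "scene" or "top" or "wrist"; returns the picture (384x512x3 uint8, red, green, blue); there is no depth.
- get_calibration(name): a dict with "K" (3x3 intrinsics, pixels), "pose" (4x4, takes a point from camera to world coordinates). Camera axes: x right, y up, looking along -z (the intrinsics and any distortion apply to the point x, -y, -z); pixel columns grow to the right and rows downward; lengths in m; the calibration is good to about 2 mm. A picture is of the moment at which its call begins: read the wrist's pose just before it. get_calibration takes no time and is no camera call; for the wrist camera it gives the pose at the moment of the call.
- job_done(): hands the job in, once; it reports no verdict.
The state is a dict: "t": time; "q": joint angles; "qd": joint speeds; "joint_efforts": joint torques, N m; "eef_pos": TCP position; "ee_rot": TCP orientation; "force": force on the tool from outside, world axes, zero at the start; "moment": the same for the moment, N m; "width": finger opening in m.
Only numpy, scipy, OpenCV 4.12 (cv2) and the standard library are available. Lean on these libraries where they do the work, as an engineer would, in place of code of your own. Each camera call takes 0.05 s, during which the arm holds its last target.

### The job

A small laser safety screen leans against the capillary puller, its stand leg folded up sideways. While it leans there, flip the leg down past the spring's dead centre until it snaps to its stop. Then take the screen by its top rail, rock it up on its foot without shifting it along the bench or disturbing the other things, and finish holding it by the top rail, upright, clear of the puller, with foot strip and leg on the bench: do not let go.

Things in the scene. Friction and masses are not known exactly. Their poses are not given: they have to be found in the camera images.
- screen: Flat frame, 220 wide, 240 mm high, of 20 mm square aluminium profile with two smoked panes; about 0.8 kg. Origin: middle of the underside of its foot strip. z: up in the screen's plane, y: along its width, -x: the side with hub and leg, away from the puller. Frame from x = -10 to 10 mm. At the start it leans 15 degrees to +x, its back on the puller's deck edge 140 mm up. Loose on the bench.
- screen_top (a point): Middle of the upper face of the top rail: screen frame (0, 0, 240 mm), same axes as the screen. The rail is 20 mm thick (x), fills z = 220 to 240 mm over the whole width and stands free above the puller's deck, with open space on both sides for fingers.
- leg_pivot (a point): Centre of the leg's pivot: screen frame (-40, 0, 105 mm), same axes as the screen. It sits on a hub on the middle upright: a dark steel plate 34 mm wide with a 30 mm barrel standing out from it, tilted 25 degrees upwards.
- leg (a joint): Leg angle q, rad. 0: folded, level along the screen's +y; stop at 1.75. At q it points from the pivot along cos(q)*(0, 1, 0) + sin(q)*(-0.423, 0, -0.906) in screen axes: swings down and outwards. A tension spring across the hub drives it back to 0 when below about 0.85 and on to the stop when above. Pressing it down near its end takes 1 to 2 N.
- leg_foot (a point): Centre of the round end (radius 10 mm) of the leg, 105.5 mm from the pivot. The leg is a steel rod 12 mm thick, its last 38 mm a rubber foot 20 mm thick; folded, it leaves a 24 mm gap to the frame. With the leg at its stop and the screen upright the foot stands on the bench 84 mm out from the screen's middle plane, this point 10 mm above the bench.
- puller: Heavy fixed blue bench instrument, 560 long (y), 320 mm deep (x), origin under its middle, front to its -x. Deck edge at x = -160 mm, 140 mm high; the deck is clear behind the screen (only a flat bar, 6 mm) to the upper housing, which starts at x = 0 and is 305 mm high with its hood. A key panel stands out 50 mm from the front at y = 105 to 275 mm; the screen's middle is at y = -110 to -30 mm.
- beaker: Bystander, leave alone: glass beaker, 72 mm across, 95 mm high, loose on the bench some 20 to 26 cm in front of the screen. Origin under its middle.
- tip_rack: Bystander, leave alone: grey rack of pipette tips with a clear lid, 85 x 125 mm, 67 mm high, loose on the bench some 20 to 26 cm in front of the screen. Origin under its middle.
- jar: Bystander, leave alone: brown glass jar with a white cap, 54 mm across, 75 mm high, loose on the bench some 20 to 26 cm in front of the screen. Origin under its middle.
- screen_foot (a point): Same point and axes as the screen's origin. The foot is a half-round rubber strip along y, radius 8 mm, its axis at screen z = 8 mm: the screen rocks on it like a hinge line and, upright and unheld, tips back onto the puller at a light knock. Bottom rail at z = 11 to 31 mm.
Not all that is in view belongs to the job. Of the things like the screen, leave any that is pink; of the rest the larger one is meant.

How it is judged:
By the outcome, as a careful person would: the job done as asked, in the order asked, and still so for the second after the job is handed in, while the arm keeps its last pose, push and grip.
It also fails if it takes over 58 s, if anything falls off the work surface, if the arm or the gripper's body presses on something with over 40 N, if the wrist force passes 120 N, or if a joint passes its speed limit or range.

## Working session

There is one attempt and no reset: what is moved stays moved. The work goes in short steps, Python scripts to look and compute and a shell command to move; the robot and the scene stay as the last step left them, time stands still between calls to the robot, and variables do not carry over. Pictures are saved under pics/ and viewed, and the job is handed in when it is done.

```bash
mkdir -p pics; ls; python3 - <<'E'
from station import *
import cv2,numpy as np
s=get_state();print(s, grip_depth if not callable(grip_depth) else grip_depth())
for n in("scene","top","wrist"):
    c=get_calibration(n);print(n,{k:np.round(v,4).tolist() if k in('K','pose') else v for k,v in c.items()})
    cv2.imwrite(f"pics/{n}0.png",cv2.cvtColor(grab_frame(n),cv2.COLOR_RGB2BGR))
E
```

```text
pics
{'t': 0.0, 'q': array([-9.61926982e-01,  3.59345399e-01,  1.10662843e-02, -3.24547405e-04,
       -1.22410460e+00, -2.88128063e-01]), 'qd': array([-0.00058807,  0.00111034,  0.00082943, -0.00022348,  0.00034387,
        0.00052879]), 'joint_efforts': array([ 7.12865040e-04, -5.82715380e+01,  2.93082529e+01,  6.99788824e+00,
        6.97790732e-03, -1.24563471e-04]), 'eef_pos': array([ 0.2126231 , -0.64008637,  0.2024574 ]), 'ee_rot': array([ 3.13998400e+00, -1.58587309e-04, -2.82096176e+00]), 'force': array([-0.37277525, -0.3300731 ,  0.00408166]), 'moment': array([0.01663205, 0.04988148, 0.00977491]), 'width': 0.08764190334523905} 0.0188
scene {'K': [[404.363, 0.0, 253.8267], [0.0, 404.363, 193.4955], [0.0, 0.0, 1.0]], 'pose': [[-0.6594, -0.5394, 0.5237, 1.111], [0.7518, -0.4807, 0.4514, 0.3181], [0.0083, 0.6914, 0.7224, 0.9479], [0.0, 0.0, 0.0, 1.0]]}
top {'K': [[485.201, 0.0, 249.8969], [0.0, 485.201, 192.1219], [0.0, 0.0, 1.0]], 'pose': [[-0.0255, 0.9894, -0.143, 0.3247], [-0.9997, -0.0257, 0.0009, -0.1627], [-0.0028, 0.1429, 0.9897, 1.6216], [0.0, 0.0, 0.0, 1.0]]}
wrist {'K': [[265.025, 0.0, 257.7723], [0.0, 265.025, 192.6287], [0.0, 0.0, 1.0]], 'pose': [[-0.3154, -0.9051, -0.2853, 0.1344], [0.949, -0.3008, -0.0949, -0.6664], [0.0001, -0.3007, 0.9537, 0.3836], [0.0, 0.0, 0.0, 1.0]]}
```

View pics/scene0.png

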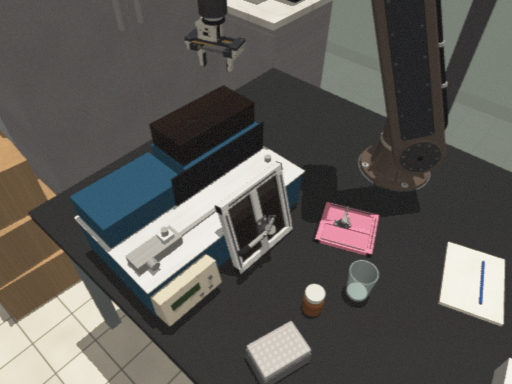

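View pics/top0.png

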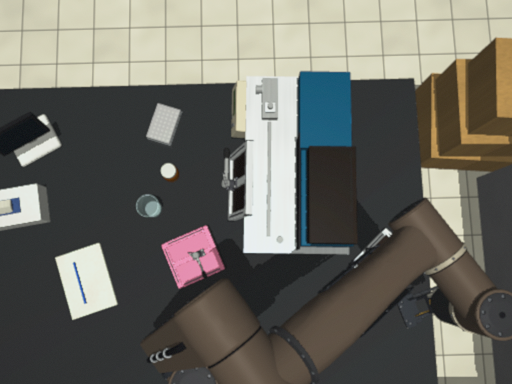

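View pics/wrist0.png

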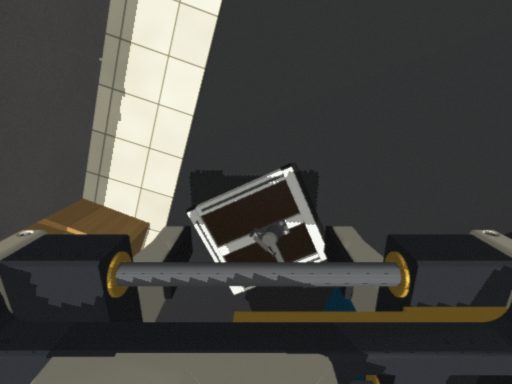

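Candidates: the pink one (top 193,257; scene 348,228) is excluded. A small grey screen lies behind the puller (top ~375,248; wrist ~262,225). The large one leans on the puller front (top 237,180; scene 256,215). The leaning one looks larger and matches, and I'll confirm it in an enlarged crop.

```bash
python3 - <<'E'
import cv2,numpy as np
a=cv2.imread('pics/scene0.png')[155:275,190:310]
b=cv2.imread('pics/top0.png')[130:230,200:270]
a=cv2.resize(a,(480,480),interpolation=cv2.INTER_CUBIC)
b=cv2.resize(b,(315,450),interpolation=cv2.INTER_CUBIC)
b=cv2.copyMakeBorder(b,0,30,0,0,cv2.BORDER_CONSTANT)
cv2.imwrite('pics/crop0.png',np.hstack([a,b]))
E
```

```text
(no output)
```

View pics/crop0.png

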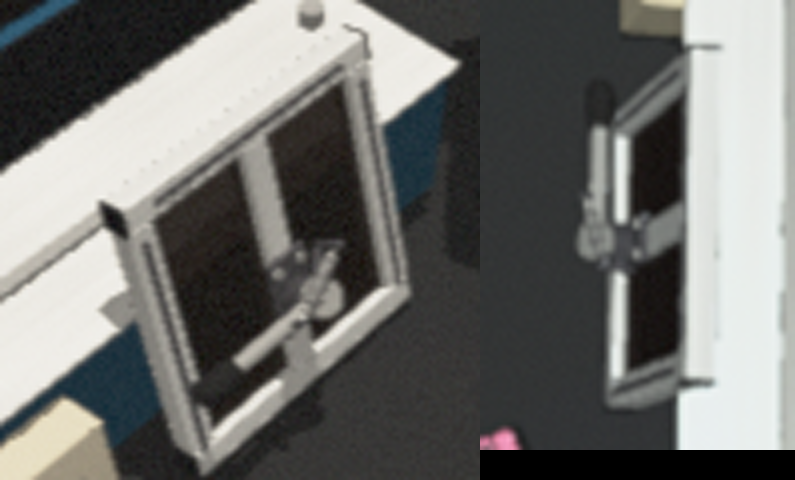

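The crop confirms it: a tall aluminium frame on the puller front, with hub, folded leg and dark rubber foot. Next I'll enlarge it further to get points.

```bash
python3 - <<'E'
import cv2,numpy as np
def crop(n,x0,y0,w,h,s,out):
    a=cv2.imread(n)[y0:y0+h,x0:x0+w]
    a=cv2.resize(a,(w*s,h*s),interpolation=cv2.INTER_NEAREST)
    for k in range(0,w,5):
        cv2.line(a,(k*s,0),(k*s,6 if (x0+k)%10 else 14),(0,255,255),1)
        if (x0+k)%10==0: cv2.putText(a,str(x0+k),(k*s+2,12),0,.35,(0,255,0),1)
    for k in range(0,h,5):
        cv2.line(a,(0,k*s),(6,k*s),(0,255,255),1)
        if (y0+k)%10==0: cv2.putText(a,str(y0+k),(8,k*s+4),0,.35,(0,255,0),1)
    cv2.imwrite(out,a)
crop('pics/top0.png',215,135,50,90,6,'pics/g_top.png')
crop('pics/scene0.png',210,160,90,110,5,'pics/g_scene.png')
E
```

```text
(no output)
```

View pics/g_top.png

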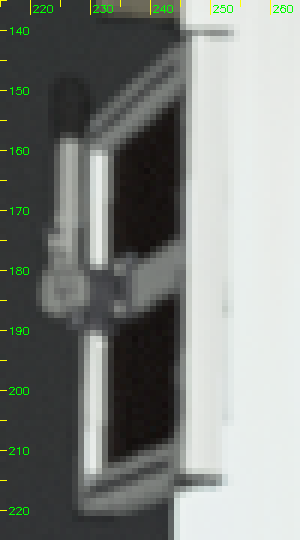

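View pics/g_scene.png

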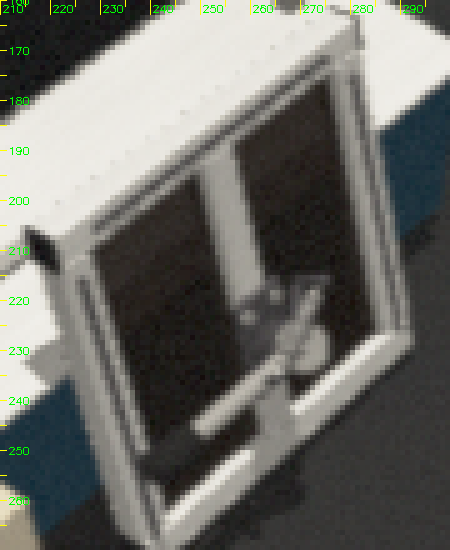

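```bash
cat > h.py <<'E'
import numpy as np
from station import *
def ray(n,u,v,c=None):
    c=c or get_calibration(n);K,P=np.array(c['K']),np.array(c['pose'])
    d=np.array([(u-K[0,2])/K[0,0],-(v-K[1,2])/K[1,1],-1.]);d=P[:3,:3]@d
    return P[:3,3],d/np.linalg.norm(d)
def onz(n,u,v,z,c=None):
    o,d=ray(n,u,v,c);return o+d*(z-o[2])/d[2]
def tri(r1,r2):
    (o1,d1),(o2,d2)=r1,r2
    A=np.stack([d1,-d2],1);t=np.linalg.lstsq(A,o2-o1,rcond=None)[0]
    p,q=o1+t[0]*d1,o2+t[1]*d2;return (p+q)/2,np.linalg.norm(p-q)
def px(n,p,c=None):
    c=c or get_calibration(n);K,P=np.array(c['K']),np.array(c['pose'])
    x=P[:3,:3].T@(np.array(p)-P[:3,3]);return np.array([K[0,2]+K[0,0]*x[0]/-x[2],K[1,2]+K[1,1]*x[1]/x[2]])
E
python3 - <<'E'
from h import *
np.set_printoptions(precision=4,suppress=True)
print('top A,B',onz('top',246.3,140.5,.2347),onz('top',244.7,215,.2347))
print('scene A,B',onz('scene',222,209,.2347),onz('scene',280,169,.2347))
# bottom rail upper front edge z: screen z=31,x=-10 -> 8+23cos15+10 sin15
z=.008+.023*.966+.01*.259
print('bot front up, top view',onz('top',229.2,158.5,z),onz('top',228.5,217,z))
print('bot scene low corners', onz('scene',292,229,.0135),onz('scene',242,268.5,.0135))
print('foot', tri(ray('top',226.5,149),ray('scene',239,252)))
print('pivot', tri(ray('top',225.5,183),ray('scene',269,227)))
E
```

```text
top A,B [ 0.6782 -0.1573  0.2347] [ 0.4591 -0.1474  0.2347]
scene A,B [ 0.6817 -0.1501  0.2347] [ 0.4826 -0.1348  0.2347]
bot front up, top view [ 0.6695 -0.0979  0.0328] [ 0.4735 -0.0918  0.0328]
bot scene low corners [ 0.4677 -0.0858  0.0135] [ 0.6669 -0.1038  0.0135]
foot (array([ 0.6836, -0.0946,  0.1155]), np.float64(0.0034057827779127164))
pivot (array([ 0.5736, -0.0892,  0.1175]), np.float64(0.002517349759242924))
```

```bash
python3 - <<'E'
from h import *
import cv2
np.set_printoptions(precision=4,suppress=True)
g=cv2.cvtColor(cv2.imread('pics/top0.png'),cv2.COLOR_BGR2GRAY).astype(float)
P=[]
for v in list(range(222,248,2)):
    r=g[v,234:258];k=np.where(r>140)[0][0];f=(140-r[k-1])/(r[k]-r[k-1]);P.append((234+k-1+f+.0,v))
P=np.array(P);print(P[:,0])
W=np.array([onz('top',u,v,.14) for u,v in P]);print(W[[0,-1]],np.polyfit(W[:,0],W[:,1],1))
# other deck edge far (puller rear of white) & upper front rail edge
for v in list(range(146,212,6)):
    r=g[v,238:256];k=np.where(r>190)[0][0];print(v,238+k, r[k-3:k+2].astype(int))
b=[]
for u in range(247,296,4):
    c=g[225:270,u];print(u,225+np.where(c>140)[0].max(),end=' ')
for u in range(247,296,4):
    c=g[60:120,u];print(u,60+np.where(c>170)[0].min(),end=' ')
# deck back edge
P=[]
for v in range(90,240,10):
    r=g[v,285:305];k=np.where(r<120)[0][0];P.append((285+k-.5,v))
W=np.array([onz('top',u,v,.14) for u,v in P]);print(np.polyfit(W[:,0],W[:,1],1))
E
```

```text
[243.3583 243.3529 243.3529 243.3559 243.3529 243.3529 243.2547 243.0978
 243.1075 243.087  243.0968 243.1075 243.0978]
[[ 0.4469 -0.1417  0.14  ]
 [ 0.374  -0.1392  0.14  ]] [-0.0384 -0.1247]
146 247 [ 98 120 152 215 230]
152 247 [ 45  82 165 222 229]
158 247 [ 38  83 178 224 229]
164 247 [ 38  84 186 226 229]
170 246 [ 21  46 101 204 230]
176 246 [115 125 124 204 230]
182 246 [115 101 112 203 230]
188 246 [ 25  46 104 205 231]
194 246 [ 20  57 131 214 231]
200 246 [ 25  64 123 211 231]
206 246 [ 31  88 146 215 230]
247 252 251 252 255 252 259 252 263 252 267 252 271 252 275 252 279 252 283 252 287 253 291 252 295 251 247 60 251 60 255 60 259 60 263 60 267 60 271 60 275 60 279 60 283 60 287 60 291 60 295 60 [-0.0559 -0.2732]
```

```bash
cat >> h.py <<'E'
from scipy.spatial.transform import Rotation as Rn
np.set_printoptions(precision=4,suppress=True)
yaw=-.042; ey=np.array([np.cos(yaw),np.sin(yaw),0]); out=np.array([-np.sin(yaw),np.cos(yaw),0]); up=np.array([0,0,1.])
O=np.array([.570,-.1015,0])
def scr(x,y,z,lean=np.radians(15)):
    # screen point -> world, rocking about the foot axis (z=8)
    s=z-.008; h=s*np.sin(lean)+x*np.cos(lean); return O-out*h+ey*y+up*(.008+s*np.cos(lean)-x*np.sin(lean))
d=out*np.sin(np.radians(40))-up*np.cos(np.radians(40))
def pushR(t):
    t=np.radians(t);z=-(out*np.sin(t)+up*np.cos(t));y=-ey;return np.stack([np.cross(y,z),y,z],1)
def gripR(lean,sy=1):  # fingers down in the screen plane, jaws along screen x
    l=np.radians(lean);z=-(up*np.cos(l)-out*np.sin(l));y=sy*(out*np.cos(l)+up*np.sin(l));return np.stack([np.cross(y,z),y,z],1)
def rel(p,R):
    s=get_state();R0=Rn.from_euler('xyz',s['ee_rot']).as_matrix()
    print('slide',R0.T@(np.array(p)-s['eef_pos'])/.5,'turn',Rn.from_matrix(R0.T@R).as_rotvec()/(2*np.pi),'target',np.array(p))
def st():
    s=get_state();print('t',round(s['t'],2),'pos',s['eef_pos'],'rot',s['ee_rot'],'F',s['force'],'w',round(s['width'],4),'q',s['q'])
def leg(q,r): 
    return scr(-.04,0,.105)+r*(np.cos(q)*ey+np.sin(q)*d)
E
python3 - <<'E'
from h import *
print(scr(-.04,0,.105),scr(0,0,.24),leg(0,.1055))
print(pushR(12),gripR(15))
s=get_state();R0=Rn.from_euler('xyz',s['ee_rot']).as_matrix()
rel(s['eef_pos']+[0,0,.22],R0)
E
```

```text
[ 0.5706 -0.088   0.112 ] [ 0.5675 -0.1615  0.2321] [ 0.676  -0.0924  0.112 ]
[[-0.0411 -0.9991 -0.0087]
 [-0.9773  0.042  -0.2077]
 [ 0.2079 -0.     -0.9781]] [[-0.9991  0.0406  0.0109]
 [ 0.042   0.9651  0.2586]
 [ 0.      0.2588 -0.9659]]
slide [ 0.      0.0006 -0.44  ] turn [0. 0. 0.] target [ 0.2127 -0.6402  0.4226]
```

```bash
python3 -m crank '[{"turn":[0,0,0],"slide":[0,0,-0.42],"fingers":-1},{"turn":[0,0,0],"slide":[0,0,-0.42],"fingers":-1},{"turn":[0,0,0],"slide":[0,0,-0.42],"fingers":-1},{"turn":[0,0,0],"slide":[0,0,-0.42],"fingers":-1},{"turn":[0,0,0],"slide":[0,0,-0.42],"fingers":-1}]' 20; python3 - <<'E'
from h import *
st()
rel([.66,-.06,.38],pushR(0))
E
```

```text
t: 0.57
eef_pos: [0.2125, -0.64, 0.4138]
ee_rot: [3.141, 0.0, -2.821]
force: [0.1, -1.7, 0.3]
width: 0.0597
t 0.57 pos [ 0.2125 -0.64    0.4138] rot [ 3.1415  0.     -2.8208] F [ 0.1243 -1.6748  0.2766] w 0.0597 q [-0.9619  0.3126  0.4072 -0.0001 -1.6654 -0.2881]
slide [-1.2151  0.8186  0.0676] turn [ 0.      0.     -0.1923] target [ 0.66 -0.06  0.38]
```

```bash
for i in 1 2; do python3 -m crank '[{"turn":[0,0,0],"slide":[-1,0.675,0],"fingers":-1},{"turn":[0,0,0],"slide":[-1,0.675,0],"fingers":-1},{"turn":[0,0,0],"slide":[-1,0.675,0],"fingers":-1},{"turn":[0,0,0],"slide":[-1,0.675,0],"fingers":-1},{"turn":[0,0,0],"slide":[-1,0.675,0],"fingers":-1}]' 20|tail -4; done; python3 - <<'E'
from h import *
st()
rel([.66,-.06,.38],pushR(0))
E
```

```text
eef_pos: [0.3405, -0.4738, 0.4115]
ee_rot: [3.141, 0.0, -2.821]
force: [0.6, -0.7, 0.1]
width: 0.0264
eef_pos: [0.4677, -0.3085, 0.4118]
ee_rot: [-3.142, 0.0, -2.821]
force: [0.9, -1.0, -0.6]
width: 0.0006
t 1.4 pos [ 0.4677 -0.3085  0.4118] rot [-3.1416  0.0002 -2.8207] F [ 0.878  -0.9776 -0.6071] w 0.0006 q [-0.2337  0.105   0.1394 -0.0001 -1.605  -1.0162]
slide [-0.5217  0.3503  0.0637] turn [-0.      0.     -0.1923] target [ 0.66 -0.06  0.38]
```

```bash
python3 -m crank '[{"turn":[0,0,-0.19],"slide":[-0.52,0.35,0],"fingers":-1},{"turn":[0,0,-0.19],"slide":[-0.52,0.35,0],"fingers":-1},{"turn":[0,0,-0.19],"slide":[-0.52,0.35,0],"fingers":-1},{"turn":[0,0,-0.19],"slide":[-0.52,0.35,0],"fingers":-1},{"turn":[0,0,-0.19],"slide":[-0.52,0.35,0],"fingers":-1}]' |tail -4;  python3 - <<'E'
from h import *
st()
rel(leg(0,.08)+ey*.021+up*.1+out*.003,pushR(12))
E
```

```text
eef_pos: [0.5951, -0.1436, 0.4117]
ee_rot: [3.142, 0.0, -2.189]
force: [0.6, -1.8, 0.2]
width: 0.0002
t 1.82 pos [ 0.5951 -0.1436  0.4117] rot [ 3.1416  0.0001 -2.1894] F [ 0.5864 -1.7862  0.2128] w 0.0002 q [ 0.0819  0.1981  0.2507 -0.0001 -1.6233 -0.7005]
slide [-0.1772 -0.0616  0.3994] turn [ 0.0096  0.0324 -0.0914] target [ 0.6716 -0.0892  0.212 ]
```

```bash
python3 -m crank '[{"turn":[0.01,0.032,-0.091],"slide":[-0.177,-0.062,0.3],"fingers":-1},{"turn":[0.01,0.032,-0.091],"slide":[-0.177,-0.062,0.3],"fingers":-1},{"turn":[0.01,0.032,-0.091],"slide":[-0.177,-0.062,0.3],"fingers":-1},{"turn":[0.01,0.032,-0.091],"slide":[-0.177,-0.062,0.4],"fingers":-1},{"turn":[0.01,0.032,-0.091],"slide":[-0.177,-0.062,0.4],"fingers":-1}]' |tail -4;  python3 - <<'E'
from h import *
import cv2
st()
for n in("scene","top","wrist"): cv2.imwrite(f"pics/{n}1.png",cv2.cvtColor(grab_frame(n),cv2.COLOR_RGB2BGR))
rel(leg(0,.08)+ey*.021+up*.03+out*.003,pushR(12))
a=cv2.imread('pics/scene1.png');w=cv2.imread('pics/wrist1.png')
cv2.imwrite('pics/c1.png',cv2.resize(a[90:290,150:350],(600,600)))
E
```

```text
eef_pos: [0.6687, -0.0929, 0.2235]
ee_rot: [-3.139, -0.21, -1.614]
force: [-0.1, -0.1, 0.1]
width: 0.0
t 2.23 pos [ 0.6687 -0.0929  0.2235] rot [-3.1393 -0.2095 -1.6144] F [-0.0772 -0.0513  0.0931] w 0.0 q [ 0.2688  0.3456 -0.0669  0.2125 -1.2286 -0.3908]
slide [-0.0414 -0.012   0.1523] turn [ 0.0011 -0.0001 -0.0009] target [ 0.6716 -0.0892  0.142 ]
```

View pics/c1.png

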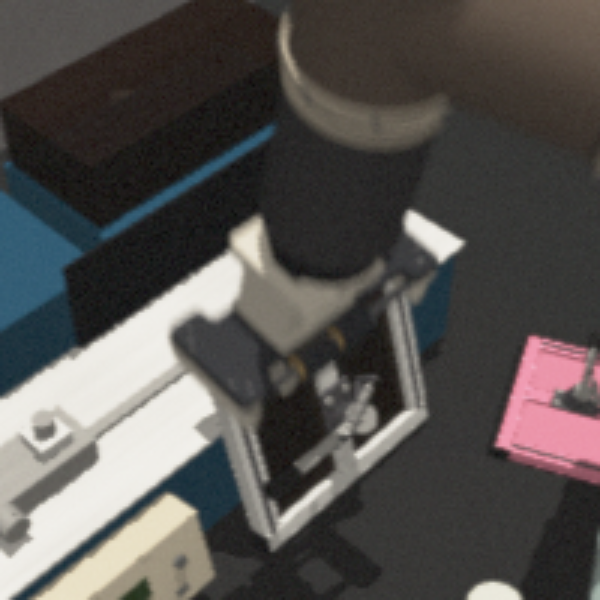

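View pics/wrist1.png

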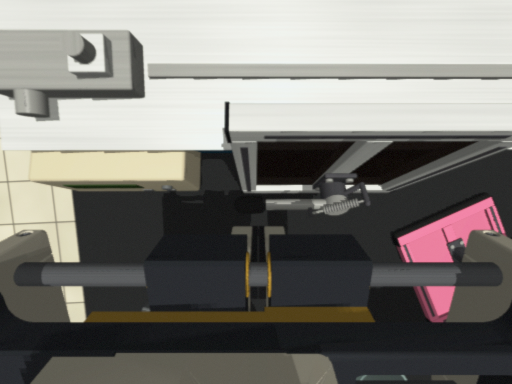

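```bash
python3 - <<'E'
from h import *
c=get_calibration('wrist')
print('tipend',onz('wrist',236,203,.112,c),'rod',onz('wrist',290,204,.112,c),'hub',onz('wrist',338,205,.115,c))
print('rail front edge',onz('wrist',231,134,.2347,c),onz('wrist',500,132,.2347,c),'model',scr(-.01,.11,.24),scr(-.01,0,.24))
print('panel corner',onz('wrist',200,185,.12,c))
print('bottom rail front up',onz('wrist',256,187,.0328,c),onz('wrist',382,187,.0328,c),scr(-.01,.09,.031),scr(-.01,-.09,.031))
E
```

```text
tipend [ 0.6896 -0.0963  0.112 ] rod [ 0.6275 -0.0921  0.112 ] hub [ 0.573  -0.0886  0.115 ]
rail front edge [ 0.6801 -0.159   0.2347] [ 0.4994 -0.1516  0.2347] model [ 0.6778 -0.1565  0.2347] [ 0.5679 -0.1518  0.2347]
panel corner [ 0.7278 -0.1195  0.12  ]
bottom rail front up [ 0.6661 -0.1078  0.0328] [ 0.4836 -0.0988  0.0328] [ 0.6601 -0.1016  0.0328] [ 0.4802 -0.094   0.0328]
```

```bash
sed -i 's/^O=.*/O=np.array([.572,-.1025,0])/' h.py; python3 - <<'E'
from h import *
p0=leg(0,.08)+ey*.021+up*.03+out*.003
R=pushR(12)
rel(p0,R)
# later steps relative to p0 in tool axes
for q in (0.,.2,.4,.6,.8,1.0,1.15):
    n=-np.sin(q)*ey+np.cos(q)*d
    p=leg(q,.08)-n*.007*(q>0)+up*.007*(q==0)+ey*.021+out*.003
    print(q,R.T@(p-p0)/.5,p)
E
python3 -m crank '[{"turn":[0,0,0],"slide":[-0.042,-0.016,0.08],"fingers":-1},{"turn":[0,0,0],"slide":[-0.042,-0.016,0.153],"fingers":-1},{"turn":[0,0,0],"slide":[-0.042,-0.016,0.153],"fingers":-1},{"turn":[0,0,0],"slide":[-0.042,-0.016,0.153],"fingers":-1}]' |tail -4; python3 - <<'E'
from h import *
import cv2
p0=leg(0,.08)+ey*.021+up*.03+out*.003
rel(p0,pushR(12))
st()
for n in ("scene","wrist"): cv2.imwrite(f"pics/{n}2.png",cv2.cvtColor(grab_frame(n),cv2.COLOR_RGB2BGR))
a=cv2.imread('pics/scene2.png');w=cv2.imread('pics/wrist2.png')
cv2.imwrite('pics/c2.png',np.hstack([cv2.resize(a[150:300,190:290],(267,400)),cv2.resize(w[80:280],(512,400))]))
E
```

```text
slide [-0.0396 -0.0161  0.1527] turn [ 0.0011 -0.0001 -0.0009] target [ 0.6736 -0.0902  0.142 ]
0.0 [-0.0096  0.      0.045 ] [ 0.6736 -0.0902  0.119 ]
0.2 [-0.0267  0.0004  0.0698] [ 0.6736 -0.0844  0.1051]
0.4 [-0.0514  0.0072  0.0891] [ 0.6707 -0.0742  0.0931]
0.6 [-0.0746  0.02    0.1072] [ 0.6647 -0.0645  0.0819]
0.8 [-0.0952  0.0385  0.1233] [ 0.6558 -0.0557  0.0718]
1.0 [-0.1126  0.0618  0.1369] [ 0.6445 -0.0481  0.0634]
1.15 [-0.1231  0.0819  0.1451] [ 0.6346 -0.0434  0.0583]
eef_pos: [0.6761, -0.091, 0.1473]
ee_rot: [-3.14, -0.209, -1.624]
force: [-0.9, 0.5, 1.3]
width: 0.0004
slide [-0.0034  0.005   0.01  ] turn [ 0.0001  0.0001 -0.0017] target [ 0.6736 -0.0902  0.142 ]
t 2.72 pos [ 0.6761 -0.091   0.1473] rot [-3.1397 -0.2086 -1.6239] F [-0.8885  0.4848  1.3322] w 0.0004 q [ 0.267   0.4079 -0.1551  0.2251 -1.0832 -0.4332]
```

View pics/c2.png

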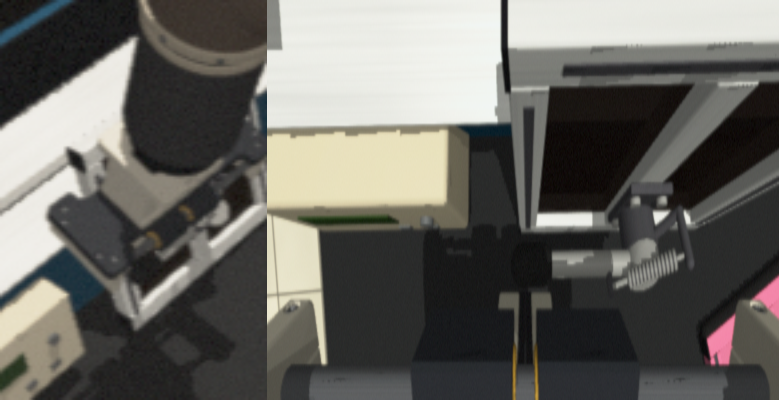

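```bash
cat > steps.py <<'E'
from h import *
import sys
s=get_state();R=Rn.from_euler('xyz',s['ee_rot']).as_matrix()
for q in map(float,sys.argv[1:]):
    n=-np.sin(q)*ey+np.cos(q)*d
    p=leg(q,.08)-n*.008*(q>0)+up*.01*(q==0)+ey*.011+out*.003
    print(q,R.T@(p-s['eef_pos'])/.5,p)
st()
E
python3 steps.py 0 .2 .4 .6 .8 1.0 1.15
```

```text
0.0 [-0.0113  0.0299  0.0554] [ 0.6636 -0.0898  0.122 ]
0.2 [-0.0281  0.0303  0.0849] [ 0.6638 -0.0846  0.1059]
0.4 [-0.0528  0.037   0.1043] [ 0.6611 -0.0744  0.0938]
0.6 [-0.0759  0.0499  0.1225] [ 0.6552 -0.0646  0.0825]
0.8 [-0.0966  0.0684  0.1387] [ 0.6465 -0.0557  0.0724]
1.0 [-0.1139  0.0917  0.1524] [ 0.6353 -0.0481  0.0638]
1.15 [-0.1243  0.1118  0.1606] [ 0.6255 -0.0433  0.0586]
t 2.82 pos [ 0.6783 -0.0904  0.1504] rot [-3.1335 -0.2075 -1.624 ] F [0.1941 0.6316 0.9375] w 0.0004 q [ 0.2673  0.4051 -0.1521  0.2262 -1.0828 -0.433 ]
```

```bash
python3 -m crank '[{"turn":[0,0,0],"slide":[-0.011,0.03,0.02],"fingers":-1},{"turn":[0,0,0],"slide":[-0.011,0.03,0.045],"fingers":-1},{"turn":[0,0,0],"slide":[-0.011,0.03,0.055],"fingers":-1},{"turn":[0,0,0],"slide":[-0.02,0.03,0.065],"fingers":-1},{"turn":[0,0,0],"slide":[-0.02,0.03,0.065],"fingers":-1}]'; python3 - <<'E'
from h import *
import cv2
st()
for n in ("scene","wrist"): cv2.imwrite(f"pics/{n}3.png",cv2.cvtColor(grab_frame(n),cv2.COLOR_RGB2BGR))
a=cv2.imread('pics/scene3.png');w=cv2.imread('pics/wrist3.png')
cv2.imwrite('pics/c3.png',np.hstack([cv2.resize(a[150:300,190:290],(267,400)),cv2.resize(w[80:280],(512,400))]))
E
python3 steps.py 0 .2 .4 .6 .8 1.0 1.15
```

```text
t: 3.23
eef_pos: [0.6625, -0.0858, 0.1136]
ee_rot: [-3.137, -0.207, -1.623]
force: [-0.3, 0.2, 0.1]
width: 0.0004
t 3.23 pos [ 0.6625 -0.0858  0.1136] rot [-3.1365 -0.2074 -1.6229] F [-0.3189  0.1783  0.0791] w 0.0004 q [ 0.2796  0.4125 -0.2343  0.2354 -1.0004 -0.4663]
0.0 [ 0.0109 -0.0025 -0.0145] [ 0.6636 -0.0898  0.122 ]
0.2 [-0.0059 -0.0022  0.015 ] [ 0.6638 -0.0846  0.1059]
0.4 [-0.0306  0.0045  0.0344] [ 0.6611 -0.0744  0.0938]
0.6 [-0.0537  0.0172  0.0526] [ 0.6552 -0.0646  0.0825]
0.8 [-0.0744  0.0356  0.0689] [ 0.6465 -0.0557  0.0724]
1.0 [-0.0918  0.0589  0.0826] [ 0.6353 -0.0481  0.0638]
1.15 [-0.1022  0.0789  0.0909] [ 0.6255 -0.0433  0.0586]
t 3.33 pos [ 0.6626 -0.0859  0.1138] rot [-3.1367 -0.2076 -1.6224] F [-0.8617 -0.0867 -0.0128] w 0.0006 q [ 0.2795  0.4125 -0.2339  0.2356 -1.0008 -0.4657]
```

View pics/c3.png

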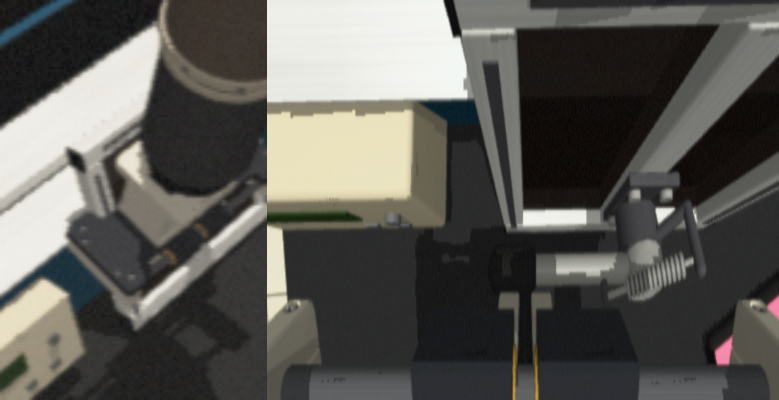

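```bash
python3 - <<'E'
from h import *
c=get_calibration('wrist');s=get_state()
R=Rn.from_euler('xyz',s['ee_rot']).as_matrix()
print('tcp px',px('wrist',s['eef_pos'],c),'edge out',px('wrist',s['eef_pos']-R[:,0]*.0095,c),'edge in',px('wrist',s['eef_pos']+R[:,0]*.0095,c))
print('leg model',px('wrist',leg(0,.1055),c),px('wrist',leg(0,.06),c))
print('rubber',onz('wrist',225,214,.112,c),'rod',onz('wrist',310,212.5,.112,c))
# triangulate rod/tip from wrist1 vs now needs saved poses; use the scene0 foot
print(tri(ray('wrist',226,214,c),ray('top',226.5,150)))
print(tri(ray('wrist',226,214,c),ray('scene',239,252)))
E
```

```text
tcp px [257.002  224.9542] edge out [257.0101 236.4898] edge in [256.9936 213.0805]
leg model [236.037  215.5729] [296.8149 215.1214]
rubber [ 0.6862 -0.095   0.112 ] rod [ 0.6226 -0.093   0.112 ]
(array([ 0.6883, -0.0908,  0.0825]), np.float64(0.002891912191307719))
(array([ 0.6849, -0.0957,  0.1162]), np.float64(4.259609317519116e-05))
```

```bash
python3 - <<'E'
import cv2,numpy as np
w=cv2.imread('pics/wrist3.png')[180:250,200:300];w=np.clip(w.astype(float)*2.2,0,255).astype(np.uint8)
cv2.imwrite('pics/c3b.png',cv2.resize(w,(800,560),interpolation=cv2.INTER_CUBIC))
E
```

```text
(no output)
```

View pics/c3b.png

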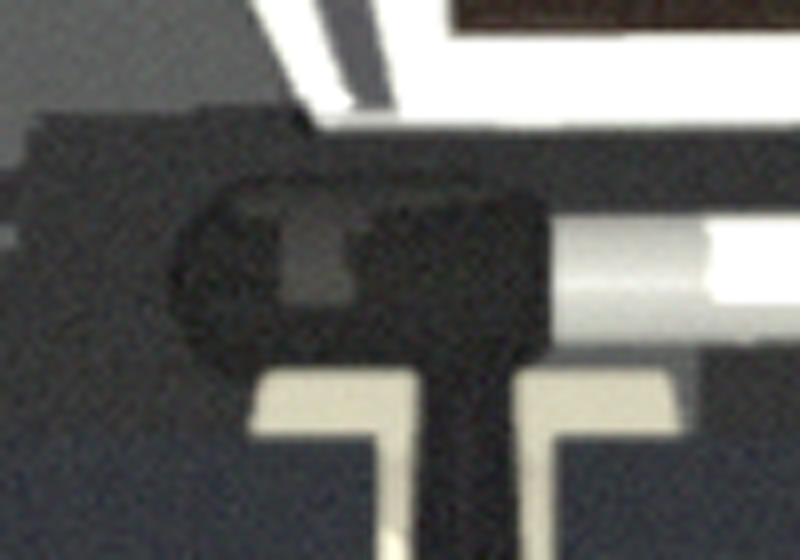

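```bash
python3 -m crank '[{"turn":[0,0,0],"slide":[0,0,-0.03],"fingers":-1},{"turn":[0,0,0],"slide":[0.016,-0.004,-0.03],"fingers":-1},{"turn":[0,0,0],"slide":[0.016,-0.004,-0.01],"fingers":-1},{"turn":[0,0,0],"slide":[0.012,-0.004,0.01],"fingers":-1},{"turn":[0,0,0],"slide":[0.012,-0.004,0.01],"fingers":-1}]'; cat > look.py <<'E'
from h import *
import cv2,sys
k=sys.argv[1]
st();c=get_calibration('wrist')
w=cv2.cvtColor(grab_frame('wrist'),cv2.COLOR_RGB2BGR);cv2.imwrite(f'pics/wr_{k}.png',w)
w=w[150:270,170:370];w=np.clip(w.astype(float)*1.8,0,255).astype(np.uint8)
cv2.imwrite(f'pics/z_{k}.png',cv2.resize(w,(800,480),interpolation=cv2.INTER_CUBIC))
print('leg tip px by q',{q:px('wrist',leg(q,.1055),c).round() for q in (0,.2,.4,.8,1.2,1.75)})
E
python3 look.py 4
```

```text
t: 3.75
eef_pos: [0.6617, -0.0937, 0.1061]
ee_rot: [3.141, -0.208, -1.623]
force: [0.2, -0.2, -1.3]
width: 0.0004
t 3.75 pos [ 0.6617 -0.0937  0.1061] rot [ 3.1412 -0.208  -1.6228] F [ 0.2169 -0.1527 -1.2786] w 0.0004 q [ 0.2673  0.4213 -0.2396  0.2367 -0.9895 -0.4576]
leg tip px by q {0: array([234., 228.]), 0.2: array([239., 240.]), 0.4: array([248., 250.]), 0.8: array([274., 264.]), 1.2: array([307., 271.]), 1.75: array([361., 272.])}
```

View pics/z_4.png

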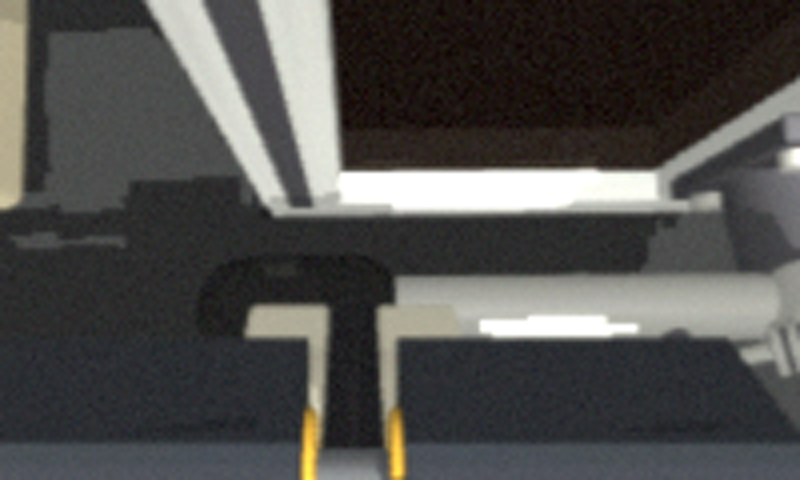

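```bash
sed -i 's/out\*.003/out*-.002/' steps.py; python3 steps.py .2 .4 .6 .8
```

```text
0.2 [-0.0084 -0.0029  0.0004] [ 0.6636 -0.0896  0.1059]
0.4 [-0.0331  0.0037  0.0198] [ 0.6608 -0.0794  0.0938]
0.6 [-0.0563  0.0164  0.038 ] [ 0.655  -0.0696  0.0825]
0.8 [-0.077   0.0347  0.0544] [ 0.6463 -0.0607  0.0724]
t 3.8 pos [ 0.662  -0.0936  0.1069] rot [ 3.1414 -0.2085 -1.6223] F [-0.5582 -0.2191  0.2231] w 0.0004 q [ 0.2675  0.4208 -0.2386  0.2371 -0.9909 -0.4573]
```

```bash
python3 -m crank '[{"turn":[0,0,0],"slide":[-0.01,0,0.008],"fingers":-1},{"turn":[0,0,0],"slide":[-0.02,0,0.015],"fingers":-1},{"turn":[0,0,0],"slide":[-0.03,0.004,0.022],"fingers":-1},{"turn":[0,0,0],"slide":[-0.03,0.004,0.025],"fingers":-1},{"turn":[0,0,0],"slide":[-0.03,0.004,0.025],"fingers":-1}]'; python3 look.py 5
```

```text
t: 4.22
eef_pos: [0.6617, -0.0803, 0.0931]
ee_rot: [-3.139, -0.208, -1.621]
force: [-0.1, 1.2, 0.1]
width: 0.0005
t 4.22 pos [ 0.6617 -0.0803  0.0931] rot [-3.1391 -0.2079 -1.6213] F [-0.1362  1.1968  0.1196] w 0.0005 q [ 0.2876  0.4313 -0.2581  0.2406 -0.9626 -0.4838]
leg tip px by q {0: array([232., 213.]), 0.2: array([237., 227.]), 0.4: array([247., 239.]), 0.8: array([274., 255.]), 1.2: array([310., 263.]), 1.75: array([366., 265.])}
```

View pics/z_5.png

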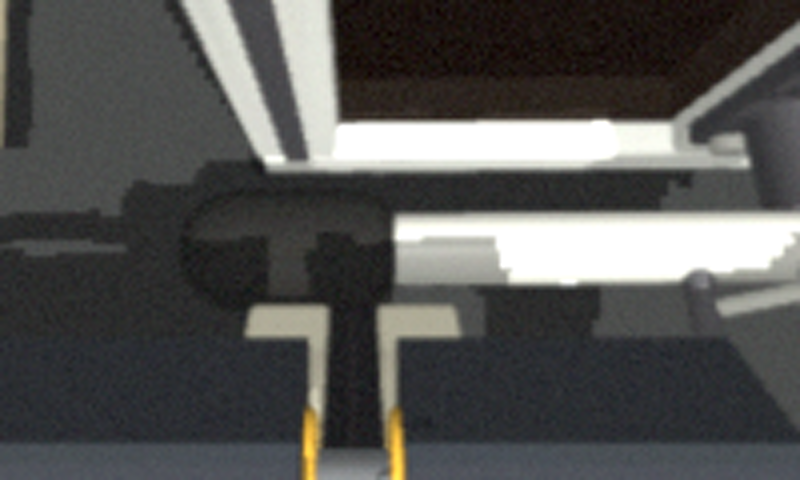

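```bash
python3 - <<'E'
from h import *
import cv2
a=cv2.imread('pics/scene0.png')[10:80,180:250]
b=cv2.cvtColor(grab_frame('scene'),cv2.COLOR_RGB2BGR);cv2.imwrite('pics/scene5.png',b)
s=get_state();R=Rn.from_euler('xyz',s['ee_rot']).as_matrix()
print(px('scene',s['eef_pos']),px('scene',leg(0,.1055)),px('wrist',s['eef_pos']))
b=b[190:290,200:300]
cv2.imwrite('pics/c5.png',np.hstack([cv2.resize(a,(390,390),interpolation=cv2.INTER_CUBIC),cv2.resize(b,(390,390),interpolation=cv2.INTER_CUBIC)]))
E
```

```text
[249.5782 254.9192] [241.5723 251.7889] [257.0024 224.961 ]
```

View pics/c5.png

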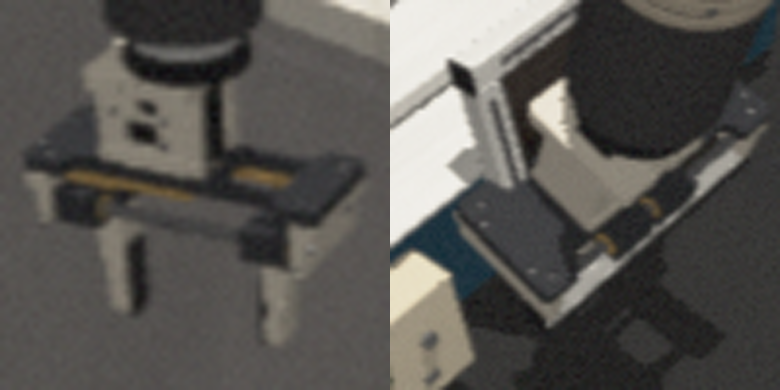

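```bash
python3 - <<'E'
from h import *
c=get_calibration('wrist');s=get_state()
def T(p,r):
    M=np.eye(4);M[:3,:3]=Rn.from_euler('xyz',r).as_matrix();M[:3,3]=p;return M
E=np.linalg.inv(T(s['eef_pos'],s['ee_rot']))@c['pose']
print(E, c['pose'][:3,3])
c1=dict(K=c['K'],pose=T([.6687,-.0929,.2235],[-3.1393,-.2095,-1.6144])@E)
P=np.array(c['pose'])
dep=lambda p:-(P[:3,:3].T@(p-P[:3,3]))[2]
print('depth tcp',dep(s['eef_pos']),'leg',dep(leg(0,.06)))
print('junction',tri(ray('wrist',268.7,212.,c),ray('wrist',265.3,203.5,c1)),'model',leg(0,.0775))
print('tip',tri(ray('wrist',215.5,212,c),ray('wrist',235.5,203,c1)),leg(0,.1155))
print('tcp px in c1', px('wrist',[.6687,-.0929,.2235],c1))
E
python3 - <<'E'
import cv2,numpy as np
w=cv2.imread('pics/wrist1.png')[180:260,200:320];w=np.clip(w.astype(float)*2,0,255).astype(np.uint8)
cv2.imwrite('pics/c1w.png',cv2.resize(w,(720,480),interpolation=cv2.INTER_CUBIC))
E
```

```text
[[ 0.0003  0.9539  0.3     0.0822]
 [ 1.     -0.0002 -0.0002  0.0005]
 [-0.0001  0.3    -0.9539 -0.181 ]
 [ 0.      0.      0.      1.    ]] [ 0.6587 -0.1236  0.2878]
depth tcp 0.19735948603298323 leg 0.17783040728806582
junction (array([ 0.6578, -0.101 ,  0.1618]), np.float64(0.005820834079573011)) model [ 0.65   -0.0922  0.112 ]
tip (array([ 0.6986, -0.0875,  0.0602]), np.float64(0.002360253287617976)) [ 0.688  -0.0938  0.112 ]
tcp px in c1 [257.0024 224.961 ]
```

View pics/c1w.png

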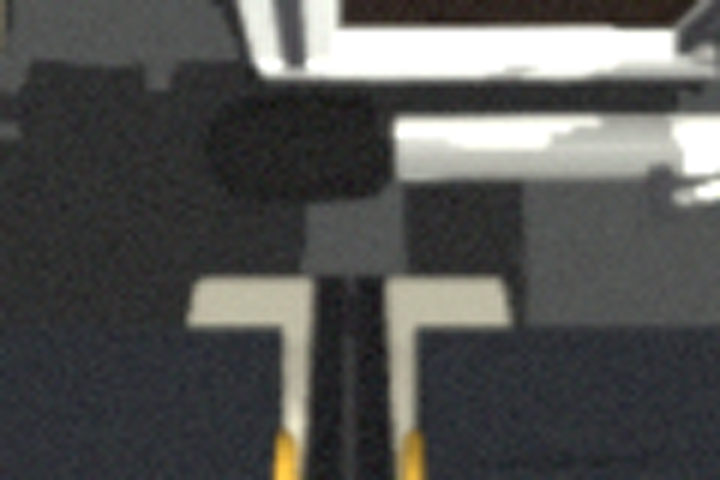

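```bash
python3 -m crank '[{"turn":[0,0,0],"slide":[0,0,-0.07],"fingers":-1},{"turn":[0,0,0],"slide":[0.02,0,-0.07],"fingers":-1},{"turn":[0,0,0],"slide":[0.028,0,-0.05],"fingers":-1},{"turn":[0,0,0],"slide":[0.028,0,-0.02],"fingers":-1},{"turn":[0,0,0],"slide":[0.028,0,-0.01],"fingers":-1}]';python3 -m crank '[{"turn":[0,0,0],"slide":[0,0,0.01],"fingers":-1},{"turn":[0,0,0],"slide":[-0.005,0,0.02],"fingers":-1},{"turn":[0,0,0],"slide":[-0.005,0,0.02],"fingers":-1}]'; python3 look.py 6
```

```text
t: 4.73
eef_pos: [0.6604, -0.0943, 0.1002]
ee_rot: [-3.139, -0.208, -1.623]
force: [-1.2, -0.1, -1.3]
width: 0.0004
t: 4.98
eef_pos: [0.6623, -0.0907, 0.0924]
ee_rot: [-3.136, -0.206, -1.621]
force: [-6.0, 12.5, 12.2]
width: 0.0002
t 4.98 pos [ 0.6623 -0.0907  0.0924] rot [-3.1359 -0.2057 -1.6213] F [-6.0499 12.4695 12.2448] w 0.0002 q [ 0.271   0.4308 -0.261   0.2422 -0.9535 -0.469 ]
leg tip px by q {0: array([233., 229.]), 0.2: array([238., 241.]), 0.4: array([248., 252.]), 0.8: array([276., 266.]), 1.2: array([311., 274.]), 1.75: array([367., 275.])}
```

View pics/z_6.png

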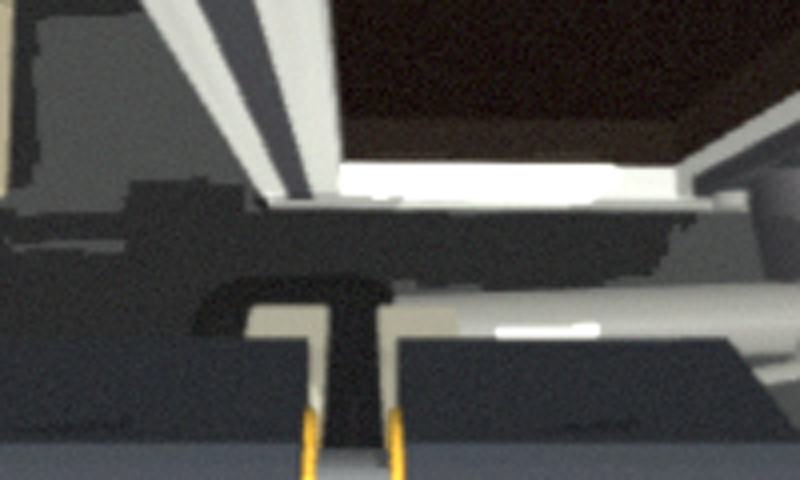

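```bash
python3 -m crank '[{"turn":[0,0,0],"slide":[0,0,-0.05],"fingers":-1},{"turn":[0,0,0],"slide":[0.013,0,-0.05],"fingers":-1},{"turn":[0,0,0],"slide":[0.022,0,-0.04],"fingers":-1},{"turn":[0,0,0],"slide":[0.026,0,-0.02],"fingers":-1},{"turn":[0,0,0],"slide":[0.026,0,-0.02],"fingers":-1}]'; python3 look.py 7
```

```text
t: 5.45
eef_pos: [0.6595, -0.1048, 0.1012]
ee_rot: [-3.141, -0.208, -1.623]
force: [1.1, -1.1, 1.0]
width: 0.0003
t 5.45 pos [ 0.6595 -0.1048  0.1012] rot [-3.1409 -0.208  -1.6229] F [ 1.0696 -1.1122  1.0269] w 0.0003 q [ 0.2512  0.4224 -0.2522  0.2411 -0.9723 -0.4471]
leg tip px by q {0: array([232., 245.]), 0.2: array([237., 256.]), 0.4: array([246., 265.]), 0.8: array([273., 277.]), 1.2: array([307., 284.]), 1.75: array([361., 285.])}
```

View pics/z_7.png

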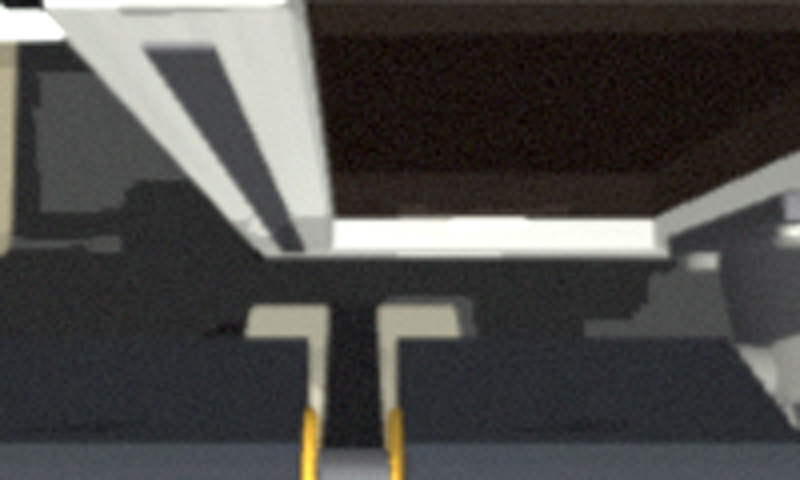

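```bash
python3 -m crank '[{"turn":[0,0,0],"slide":[0,0,0.015],"fingers":-1},{"turn":[0,0,0],"slide":[-0.009,0.002,0.026],"fingers":-1},{"turn":[0,0,0],"slide":[-0.018,0.004,0.034],"fingers":-1},{"turn":[0,0,0],"slide":[-0.018,0.004,0.034],"fingers":-1}]'; python3 look.py 8
```

```text
t: 5.83
eef_pos: [0.6583, -0.0981, 0.0836]
ee_rot: [-3.14, -0.208, -1.622]
force: [0.6, -1.8, -0.5]
width: 0.0006
t 5.83 pos [ 0.6583 -0.0981  0.0836] rot [-3.1404 -0.2084 -1.6216] F [ 0.5644 -1.7721 -0.4616] w 0.0006 q [ 0.2618  0.4365 -0.2769  0.2474 -0.936  -0.4675]
leg tip px by q {0: array([227., 243.]), 0.2: array([233., 255.]), 0.4: array([243., 265.]), 0.8: array([272., 278.]), 1.2: array([308., 285.]), 1.75: array([367., 286.])}
```

View pics/z_8.png

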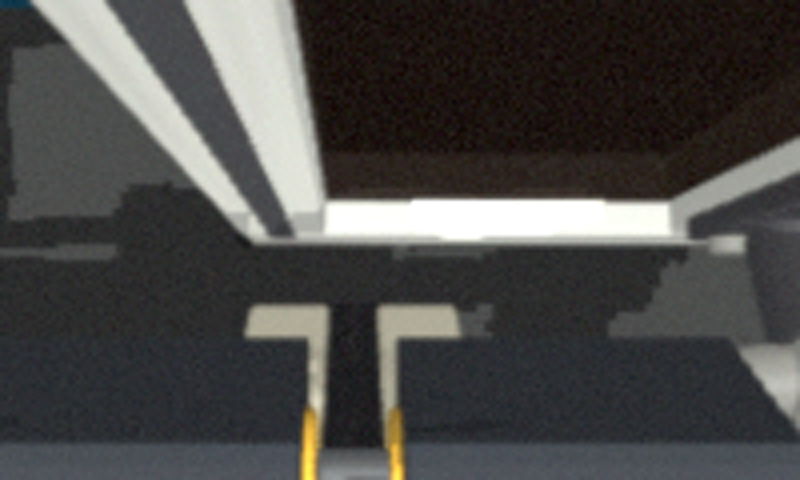

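```bash
python3 -m crank '[{"turn":[0,0,0],"slide":[-0.012,0.003,0.01],"fingers":-1},{"turn":[0,0,0],"slide":[-0.024,0.008,0.02],"fingers":-1},{"turn":[0,0,0],"slide":[-0.036,0.014,0.029],"fingers":-1},{"turn":[0,0,0],"slide":[-0.036,0.014,0.029],"fingers":-1}]'; python3 look.py 9; python3 - <<'E'
from h import *
import cv2
b=cv2.cvtColor(grab_frame('scene'),cv2.COLOR_RGB2BGR)[170:290,190:310]
t=cv2.cvtColor(grab_frame('top'),cv2.COLOR_RGB2BGR)[120:240,170:290]
cv2.imwrite('pics/c9.png',np.clip(1.5*np.hstack([cv2.resize(b,(400,400)),cv2.resize(t,(400,400))]).astype(float),0,255))
E
```

```text
t: 6.22
eef_pos: [0.6518, -0.0825, 0.0656]
ee_rot: [-3.14, -0.208, -1.621]
force: [0.6, 0.1, 0.4]
width: -0.0
t 6.22 pos [ 0.6518 -0.0825  0.0656] rot [-3.1401 -0.2078 -1.6214] F [0.5561 0.1178 0.4393] w -0.0 q [ 0.2877  0.4446 -0.3128  0.2522 -0.8977 -0.5042]
leg tip px by q {0: array([210., 226.]), 0.2: array([218., 241.]), 0.4: array([231., 253.]), 0.8: array([264., 269.]), 1.2: array([304., 278.]), 1.75: array([368., 279.])}[ WARN:0@9.932] global loadsave.cpp:1063 imwrite_ Unsupported depth image for selected encoder is fallbacked to CV_8U.
```

View pics/z_9.png

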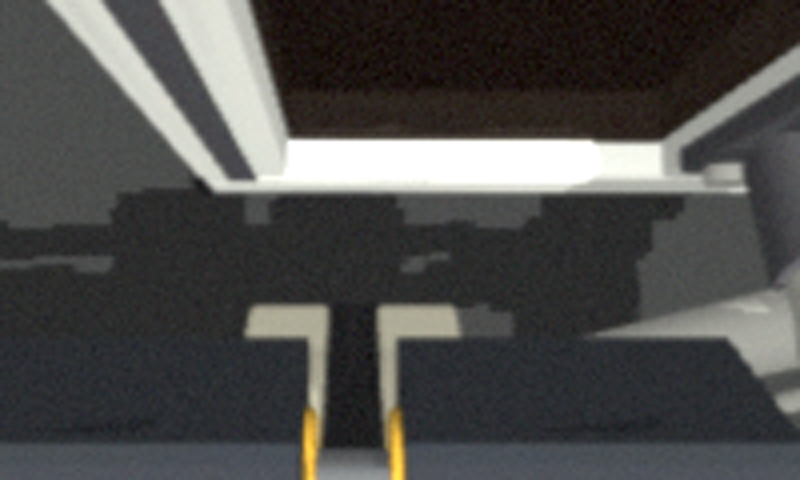

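View pics/c9.png

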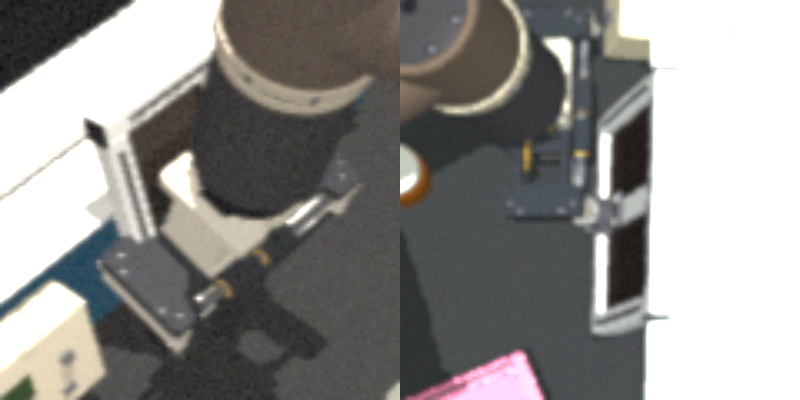

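```bash
python3 - <<'E'
from h import *
print('jar',onz('top',169,171,.075),'beaker',onz('top',149,206,.095),'rack',onz('top',164,124,.067))
s=get_state();R=Rn.from_euler('xyz',s['ee_rot']).as_matrix()
print(R.T@d, R.T@up, R.T@ey, R.T@out)
E
python3 -m crank '[{"turn":[0,0.018,0],"slide":[-0.006,0.004,0.005],"fingers":-1},{"turn":[0,0.036,0],"slide":[-0.012,0.008,0.01],"fingers":-1},{"turn":[0,0.036,0],"slide":[-0.022,0.014,0.018],"fingers":-1},{"turn":[0,0.036,0],"slide":[-0.022,0.014,0.018],"fingers":-1}]'; python3 look.py 10
```

```text
jar [0.6241 0.0964 0.075 ] beaker [0.5091 0.1566 0.095 ] rack [0.7841 0.114  0.067 ]
[-0.7871  0.0075  0.6168] [ 0.2064 -0.0029 -0.9785] [-0.0087 -1.      0.0011] [-0.9784  0.0083 -0.2064]
t: 6.7
eef_pos: [0.6452, -0.0729, 0.0544]
ee_rot: [-3.142, -0.435, -1.619]
force: [-0.3, -0.1, -0.0]
width: 0.0004
t 6.7 pos [ 0.6452 -0.0729  0.0544] rot [-3.1416 -0.4353 -1.6189] F [-0.3236 -0.069  -0.0338] w 0.0004 q [ 0.4042  0.49   -0.4243  0.4969 -0.9201 -0.8093]
leg tip px by q {0: array([194., 188.]), 0.2: array([204., 215.]), 0.4: array([218., 236.]), 0.8: array([255., 266.]), 1.2: array([300., 281.]), 1.75: array([370., 284.])}
```

View pics/z_10.png

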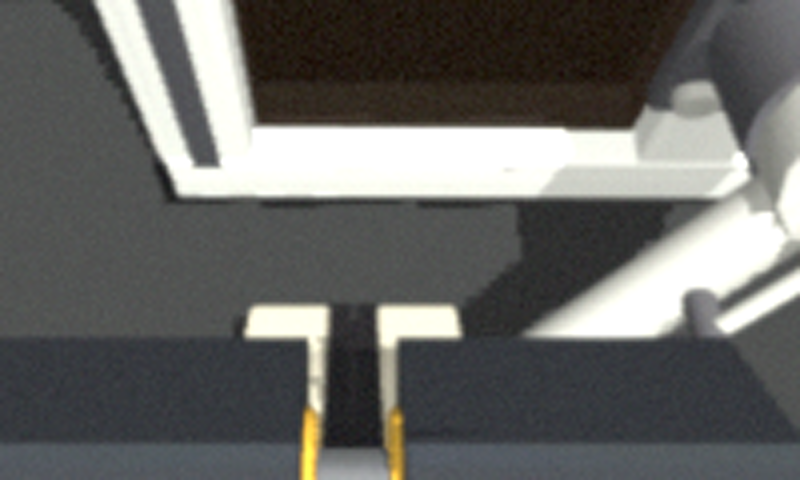

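```bash
python3 -m crank '[{"turn":[0,0,0],"slide":[-0.013,0.008,0.005],"fingers":-1},{"turn":[0,0,0],"slide":[-0.025,0.017,0.011],"fingers":-1},{"turn":[0,0,0],"slide":[-0.035,0.028,0.016],"fingers":-1},{"turn":[0,0,0],"slide":[-0.035,0.028,0.016],"fingers":-1}]'; python3 look.py 11
```

```text
t: 7.08
eef_pos: [0.6317, -0.0611, 0.0407]
ee_rot: [-3.139, -0.434, -1.623]
force: [-0.8, -1.1, -0.2]
width: 0.0006
t 7.08 pos [ 0.6317 -0.0611  0.0407] rot [-3.1394 -0.4339 -1.6233] F [-0.8254 -1.0647 -0.1664] w 0.0006 q [ 0.4286  0.4899 -0.4643  0.5014 -0.8907 -0.8533]
leg tip px by q {0: array([159., 163.]), 0.2: array([173., 194.]), 0.4: array([191., 218.]), 0.8: array([234., 252.]), 1.2: array([284., 269.]), 1.75: array([359., 272.])}
```

View pics/z_11.png

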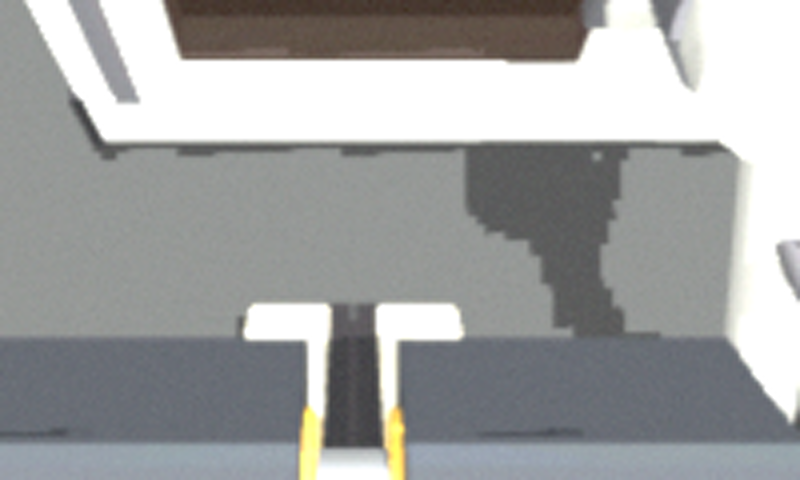

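```bash
python3 -m crank '[{"turn":[0,0,0],"slide":[-0.02,0,-0.3],"fingers":-1},{"turn":[0,0,0],"slide":[-0.02,0,-0.3],"fingers":-1},{"turn":[0,0,0],"slide":[-0.02,0,-0.4],"fingers":-1},{"turn":[0,0,0],"slide":[-0.02,0,-0.4],"fingers":-1},{"turn":[0,0,0],"slide":[-0.02,0,-0.4],"fingers":1}]' 40; python3 - <<'E'
from h import *
import cv2
st()
for n in("scene","top","wrist"): cv2.imwrite(f"pics/{n}12.png",cv2.cvtColor(grab_frame(n),cv2.COLOR_RGB2BGR))
b=cv2.imread('pics/scene12.png')[150:290,190:330]
t=cv2.imread('pics/top12.png')[120:240,170:290]
cv2.imwrite('pics/c12.png',np.hstack([cv2.resize(b,(400,400)),cv2.resize(t,(400,400))]))
E
```

```text
t: 7.55
eef_pos: [0.6379, 0.0333, 0.2222]
ee_rot: [-3.135, -0.432, -1.624]
force: [1.3, 0.4, -0.2]
width: 0.0034
t 7.55 pos [0.6379 0.0333 0.2222] rot [-3.1353 -0.4321 -1.6237] F [ 1.314   0.357  -0.1834] w 0.0034 q [ 0.5717  0.3665 -0.1593  0.3623 -1.3199 -0.7631]
```

View pics/c12.png

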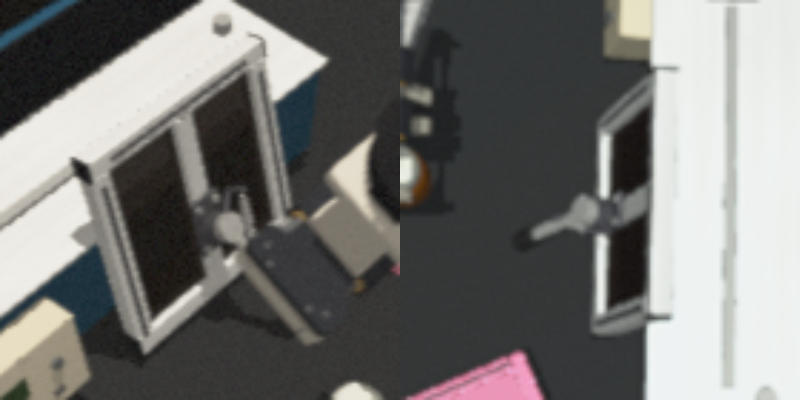

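View pics/wrist12.png

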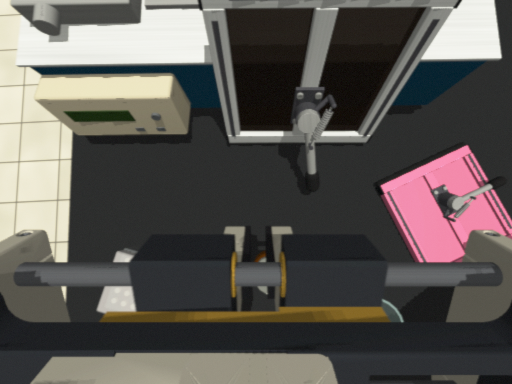

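```bash
python3 - <<'E'
from h import *
rel(scr(0,0,.40)+out*.05,gripR(15))
E
```

```text
slide [ 0.485   0.1167 -0.1411] turn [-0.0871 -0.0851  0.2378] target [ 0.5698 -0.1539  0.3866]
```

```bash
python3 -m crank '[{"turn":[-0.087,-0.085,0.238],"slide":[0.13,0,-0.29],"fingers":1},{"turn":[-0.087,-0.085,0.238],"slide":[0.13,0,-0.29],"fingers":1},{"turn":[-0.087,-0.085,0.238],"slide":[0.13,0,-0.29],"fingers":1},{"turn":[-0.087,-0.085,0.238],"slide":[0.13,0,-0.29],"fingers":1},{"turn":[-0.087,-0.085,0.238],"slide":[0.13,0,-0.29],"fingers":1}]' 40|sed -n 2,3p; python3 - <<'E'
from h import *
rel(scr(0,0,.40)+out*.05,gripR(15))
E
```

```text
eef_pos: [0.6387, 0.0334, 0.3848]
ee_rot: [3.14, -0.222, -2.218]
slide [ 0.3733 -0.1161  0.0803] turn [-0.055  -0.0526  0.1481] target [ 0.5698 -0.1539  0.3866]
```

```bash
python3 -m crank '[{"turn":[-0.055,-0.053,0.148],"slide":[0.373,-0.116,0.08],"fingers":1},{"turn":[-0.055,-0.053,0.148],"slide":[0.373,-0.116,0.08],"fingers":1},{"turn":[-0.055,-0.053,0.148],"slide":[0.373,-0.116,0.08],"fingers":1},{"turn":[-0.055,-0.053,0.148],"slide":[0.373,-0.116,0.08],"fingers":1},{"turn":[-0.055,-0.053,0.148],"slide":[0.373,-0.116,0.08],"fingers":1}]' 40|sed -n 2,3p; python3 - <<'E'
from h import *
rel(scr(0,0,.30),gripR(15))
E
```

```text
eef_pos: [0.5676, -0.156, 0.3802]
ee_rot: [3.007, -0.067, -2.791]
slide [ 0.0007 -0.0661  0.1735] turn [-0.022  -0.0226  0.0592] target [ 0.5688 -0.178   0.2901]
```

```bash
python3 -m crank '[{"turn":[-0.022,-0.023,0.059],"slide":[0,-0.066,0.1],"fingers":1},{"turn":[-0.022,-0.023,0.059],"slide":[0,-0.066,0.15],"fingers":1},{"turn":[-0.022,-0.023,0.059],"slide":[0,-0.066,0.174],"fingers":1},{"turn":[-0.022,-0.023,0.059],"slide":[0,-0.066,0.174],"fingers":1},{"turn":[-0.022,-0.023,0.059],"slide":[0,-0.066,0.174],"fingers":1}]' 40; python3 - <<'E'
from h import *
import cv2
st()
rel(scr(0,0,.30),gripR(15))
for n in("scene","wrist"): cv2.imwrite(f"pics/{n}13.png",cv2.cvtColor(grab_frame(n),cv2.COLOR_RGB2BGR))
c=get_calibration('wrist')
w=cv2.imread('pics/wrist13.png')
for k,x in (('rail front mid',(-.01,0,.24)),('rail back mid',(.01,0,.24)),('f+',(-.01,.11,.24)),('f-',(-.01,-.11,.24))):
    print(k,px('wrist',scr(*x),c),px('scene',scr(*x)))
print(px('scene',get_state()['eef_pos']))
b=cv2.imread('pics/scene13.png')[110:260,180:330]
cv2.imwrite('pics/c13.png',cv2.resize(b,(500,500)))
E
```

```text
t: 8.95
eef_pos: [0.5689, -0.177, 0.2886]
ee_rot: [2.88, 0.0, 3.102]
force: [0.9, -0.6, 1.0]
width: 0.0876
t 8.95 pos [ 0.5689 -0.177   0.2886] rot [2.8796 0.0001 3.1017] F [ 0.9358 -0.6056  1.042 ] w 0.0876 q [-0.1634  0.2499  0.1279 -0.261  -1.4847 -1.42  ]
slide [ 0.0002 -0.0011 -0.0033] turn [ 0.     -0.0001  0.0003] target [ 0.5688 -0.178   0.2901]
rail front mid [267.0254 197.4034] [252.5499 183.4491]
rail back mid [246.1728 197.2011] [247.0311 181.1523]
f+ [265.0402 293.5569] [220.3492 207.0047]
f- [269.6073  72.3463] [281.4013 162.3434]
[245.2823 162.7915]
```

View pics/c13.png

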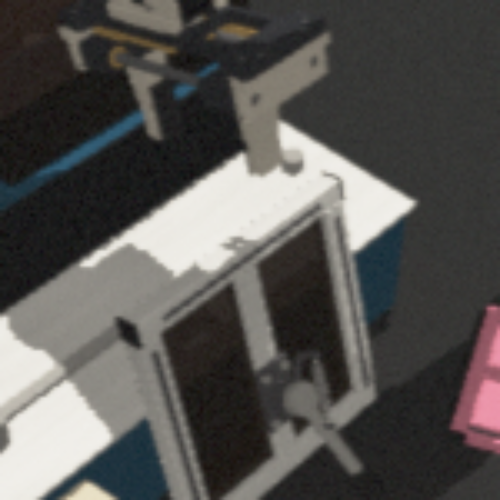

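View pics/wrist13.png

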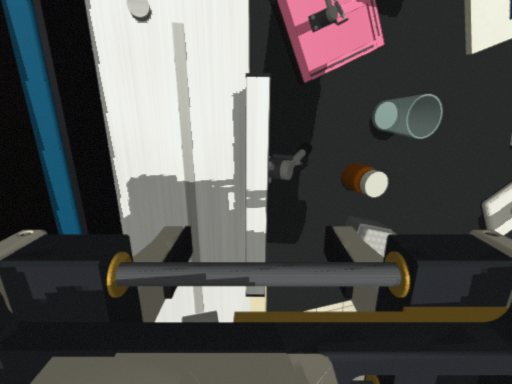

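```bash
python3 - <<'E'
from h import *
s=get_state();R=Rn.from_euler('xyz',s['ee_rot']).as_matrix();p=s['eef_pos']
for k in (0,.01,.02):
  for y in (-.054,.054):
    print(k,y,px('scene',p+R[:,1]*y-R[:,2]*k), px('wrist',p+R[:,1]*y-R[:,2]*k))
rel(scr(0,0,.24)-scr(0,0,.30)+p,gripR(15))
rel(scr(-.0015,0,.206),gripR(15))
E
python3 - <<'E'
import cv2
b=cv2.imread('pics/scene13.png')[125:185,210:280]
cv2.imwrite('pics/c13b.png',cv2.resize(b,(700,600),interpolation=cv2.INTER_CUBIC))
E
```

```text
0 -0.054 [230.3655 157.3003] [186.1085 224.9328]
0 0.054 [261.285  168.6824] [330.9404 225.0523]
0.01 -0.054 [229.5219 153.8997] [182.4552 230.8122]
0.01 0.054 [260.5688 165.1025] [334.6295 230.9426]
0.02 -0.054 [228.6685 150.4601] [178.4118 237.3193]
0.02 0.054 [259.8439 161.4785] [338.7129 237.4622]
slide [0.0001 0.0002 0.12  ] turn [-0.0003  0.0001  0.0014] target [ 0.5712 -0.1607  0.2324]
slide [ 0.0034 -0.0004  0.1877] turn [-0.0003  0.0001  0.0014] target [ 0.5699 -0.1523  0.1996]
```

View pics/c13b.png

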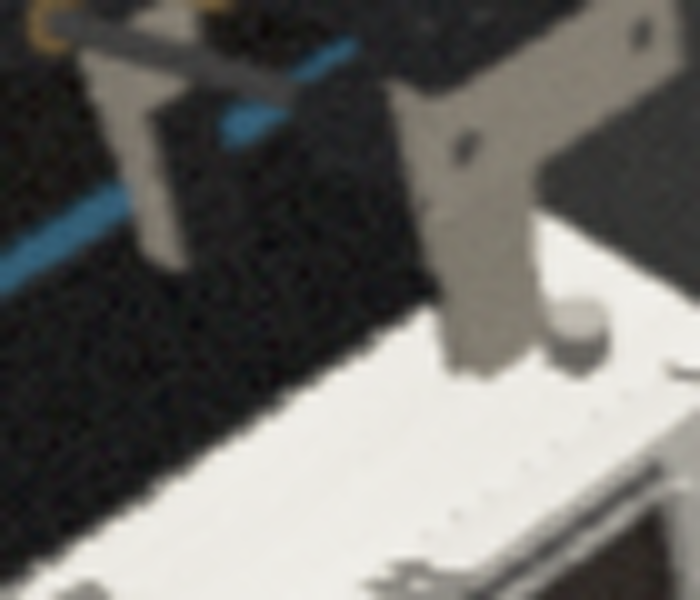

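```bash
python3 - <<'E'
from h import *
rel(scr(-.0015,0,.188),gripR(15))
E
python3 -m crank '[{"turn":[0,0,0],"slide":[0.003,0,0.06],"fingers":1},{"turn":[0,0,0],"slide":[0.003,0,0.11],"fingers":1},{"turn":[0,0,0],"slide":[0.003,0,0.15],"fingers":1},{"turn":[0,0,0],"slide":[0.003,0,0.15],"fingers":1}]' 40; python3 - <<'E'
from h import *
import cv2
st()
rel(scr(-.0015,0,.188),gripR(15))
for n in("scene","wrist"): cv2.imwrite(f"pics/{n}14.png",cv2.cvtColor(grab_frame(n),cv2.COLOR_RGB2BGR))
b=cv2.imread('pics/scene14.png')[130:230,200:300];w=cv2.imread('pics/wrist14.png')[50:320,130:400]
cv2.imwrite('pics/c14.png',np.hstack([cv2.resize(b,(400,400),interpolation=cv2.INTER_CUBIC),cv2.resize(w,(400,400))]))
E
```

```text
slide [ 0.0035 -0.0003  0.2237] turn [-0.0003  0.0001  0.0014] target [ 0.5701 -0.1476  0.1823]
t: 9.38
eef_pos: [0.5687, -0.1538, 0.2141]
ee_rot: [2.88, -0.003, 3.111]
force: [-0.6, 0.3, -1.3]
width: 0.0876
t 9.38 pos [ 0.5687 -0.1538  0.2141] rot [ 2.8797 -0.0026  3.1107] F [-0.5915  0.3439 -1.3121] w 0.0876 q [-0.1252  0.2735 -0.005  -0.2685 -1.3288 -1.4073]
slide [-0.0026 -0.0045  0.0648] turn [ 0.     -0.0009  0.0016] target [ 0.5701 -0.1476  0.1823]
```

View pics/c14.png

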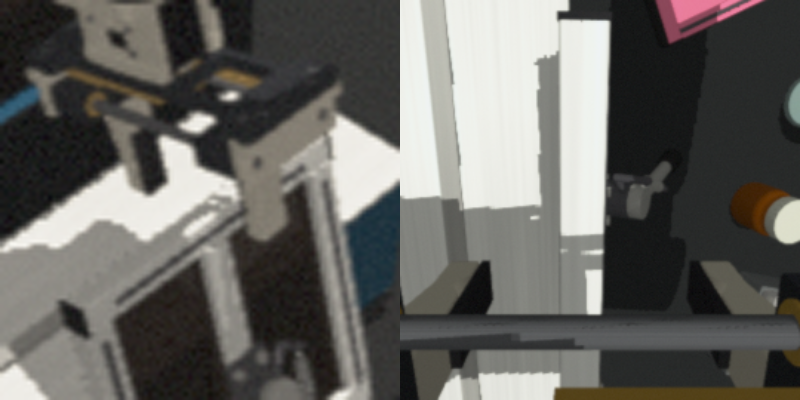

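```bash
python3 -m crank '[{"turn":[0,0,0.002],"slide":[-0.001,-0.003,0.03],"fingers":1},{"turn":[0,0,0.002],"slide":[-0.001,-0.003,0.05],"fingers":1},{"turn":[0,0,0.002],"slide":[-0.001,-0.003,0.062],"fingers":1},{"turn":[0,0,0.002],"slide":[-0.001,-0.003,0.062],"fingers":1},{"turn":[0,0,0.002],"slide":[-0.001,-0.003,0.062],"fingers":0.2}]' 8; python3 - <<'E'
from h import *
import cv2
st()
rel(scr(-.0015,0,.188),gripR(15))
for n in("scene","wrist"): cv2.imwrite(f"pics/{n}15.png",cv2.cvtColor(grab_frame(n),cv2.COLOR_RGB2BGR))
b=cv2.imread('pics/scene15.png')[130:230,200:300];w=cv2.imread('pics/wrist15.png')[50:320,130:400]
cv2.imwrite('pics/c15.png',np.hstack([cv2.resize(b,(400,400),interpolation=cv2.INTER_CUBIC),cv2.resize(w,(400,400))]))
E
```

```text
t: 9.9
eef_pos: [0.5713, -0.1496, 0.188]
ee_rot: [2.881, 0.0, 3.096]
force: [-0.2, -0.6, 0.1]
width: 0.0848
t 9.9 pos [ 0.5713 -0.1496  0.188 ] rot [2.8815 0.     3.0961] F [-0.2317 -0.6167  0.1367] w 0.0848 q [-0.1171  0.2877 -0.0444 -0.2721 -1.2685 -1.4139]
slide [0.0025 0.0007 0.0122] turn [-0.0003  0.0002 -0.0005] target [ 0.5701 -0.1476  0.1823]
```

View pics/c15.png

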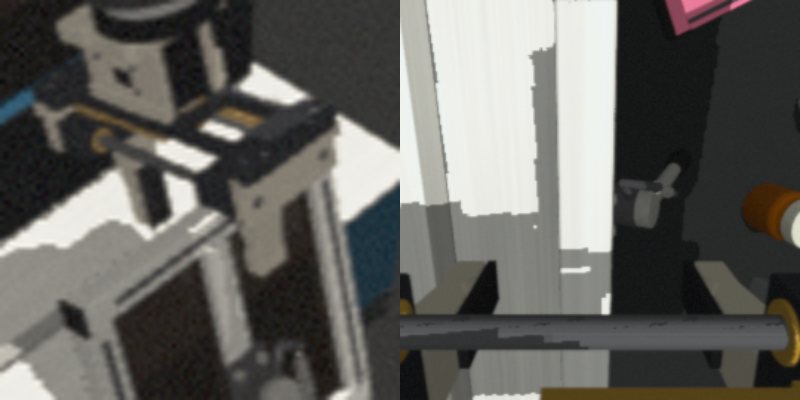

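```bash
for i in 1 2; do python3 -m crank '[{"turn":[0,0,0],"slide":[0,0,0.004],"fingers":-1},{"turn":[0,0,0],"slide":[0,0,0.004],"fingers":-1},{"turn":[0,0,0],"slide":[0,0,0.004],"fingers":-1},{"turn":[0,0,0],"slide":[0,0,0.004],"fingers":-1},{"turn":[0,0,0],"slide":[0,0,0.004],"fingers":-1}]' 8; done
```

```text
t: 10.42
eef_pos: [0.5711, -0.149, 0.1857]
ee_rot: [2.881, -0.0, 3.095]
force: [0.1, 0.3, 0.6]
width: 0.0454
t: 10.83
eef_pos: [0.5711, -0.1485, 0.1837]
ee_rot: [2.881, -0.0, 3.095]
force: [-0.2, -0.2, -0.9]
width: 0.0199
```

```bash
python3 -m crank '[{"turn":[0,0,0],"slide":[0,0,0],"fingers":-1},{"turn":[0,0,0],"slide":[0,0,0],"fingers":-1},{"turn":[0,0,0],"slide":[0,0,0],"fingers":-1},{"turn":[0,0,0],"slide":[0,0,0],"fingers":-1}]' 35; python3 - <<'E'
from h import *
import cv2
s=get_state();print(s['force'],s['moment'])
R=Rn.from_euler('xyz',s['ee_rot']).as_matrix();p=s['eef_pos']
# in-plane position of TCP relative to hinge
rel(p,gripR(15))
v=p-(O+up*.008);print('screen-plane coords', -v@out, v@ey, v@up, np.hypot(v@out,v@up),np.degrees(np.arctan2(-v@out,v@up)))
A=O+up*.008
cur=np.degrees(np.arctan2(-v@out,v@up))
for dl in (2,4,6,8,10,12,14,15):
    Q=Rn.from_rotvec(-ey*np.radians(dl)).as_matrix()  # check sign: should move +out
    t=A+Q@v; print(dl,R.T@(t-p)/.5,Rn.from_matrix(R.T@Q@R).as_rotvec()/(2*np.pi), t-p)
for n in("scene","top","wrist"): cv2.imwrite(f"pics/{n}16.png",cv2.cvtColor(grab_frame(n),cv2.COLOR_RGB2BGR))
b=cv2.imread('pics/scene16.png')[150:280,190:320]
t=cv2.imread('pics/top16.png')[120:240,170:290]
cv2.imwrite('pics/c16.png',np.hstack([cv2.resize(b,(400,400)),cv2.resize(t,(400,400))]))
E
```

```text
t: 11.17
eef_pos: [0.571, -0.1484, 0.1836]
ee_rot: [2.881, -0.0, 3.095]
force: [-0.0, 0.3, -0.7]
width: 0.0195
[-0.036   0.2912 -0.6721] [-0.682   0.0842 -0.0649]
slide [0. 0. 0.] turn [-0.0002  0.0001 -0.0007] target [ 0.571  -0.1484  0.1836]
screen-plane coords 0.04587437919801474 0.0009510647395660002 0.17560976144609292 0.18150274648598821 14.640159339978938
2 [0.0001 0.0127 0.0003] [ 0.0056 -0.     -0.    ] [0.0003 0.0062 0.0015]
4 [0.0001 0.0253 0.001 ] [ 0.0111 -0.     -0.    ] [0.0005 0.0124 0.0028]
6 [0.0002 0.0379 0.0022] [ 0.0167 -0.0001 -0.    ] [0.0008 0.0186 0.0038]
8 [0.0002 0.0505 0.0038] [ 0.0222 -0.0001 -0.    ] [0.001  0.0249 0.0047]
10 [0.0003 0.063  0.0058] [ 0.0278 -0.0001 -0.    ] [0.0013 0.0312 0.0053]
12 [0.0003 0.0754 0.0083] [ 0.0333 -0.0001 -0.    ] [0.0016 0.0375 0.0057]
14 [0.0004 0.0878 0.0112] [ 0.0389 -0.0002 -0.    ] [0.0018 0.0438 0.0059]
15 [0.0004 0.0939 0.0128] [ 0.0417 -0.0002 -0.    ] [0.002  0.047  0.0059]
```

View pics/c16.png

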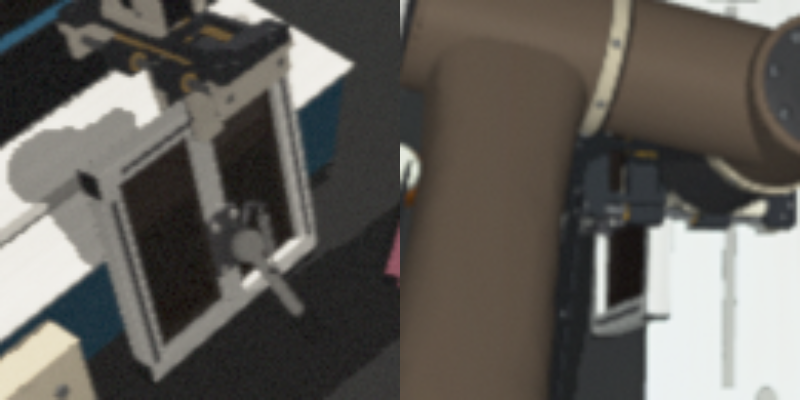

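```bash
python3 -m crank '[{"turn":[0.0028,0,0],"slide":[0,0.0063,0.0001],"fingers":-1},{"turn":[0.0056,0,0],"slide":[0,0.0127,0.0003],"fingers":-1},{"turn":[0.0083,0,0],"slide":[0,0.019,0.0006],"fingers":-1},{"turn":[0.0111,0,0],"slide":[0,0.0253,0.001],"fingers":-1},{"turn":[0.0139,0,0],"slide":[0,0.0316,0.0016],"fingers":-1}]'; python3 - <<'E'
from h import *
import cv2
s=get_state();print(s['force'],s['moment'])
cv2.imwrite("pics/scene17.png",cv2.cvtColor(grab_frame('scene'),cv2.COLOR_RGB2BGR))
b=cv2.imread('pics/scene17.png')[150:280,190:320]
a=cv2.imread('pics/scene16.png')[150:280,190:320]
cv2.imwrite('pics/c17.png',np.hstack([cv2.resize(a,(400,400)),cv2.resize(b,(400,400))]))
E
```

```text
t: 11.73
eef_pos: [0.5719, -0.1322, 0.1871]
ee_rot: [2.97, 0.0, 3.096]
force: [0.2, 0.7, -2.2]
width: 0.0198
[ 0.1845  0.7199 -2.1985] [ 0.0514  0.0409 -0.0914]
```

View pics/c17.png

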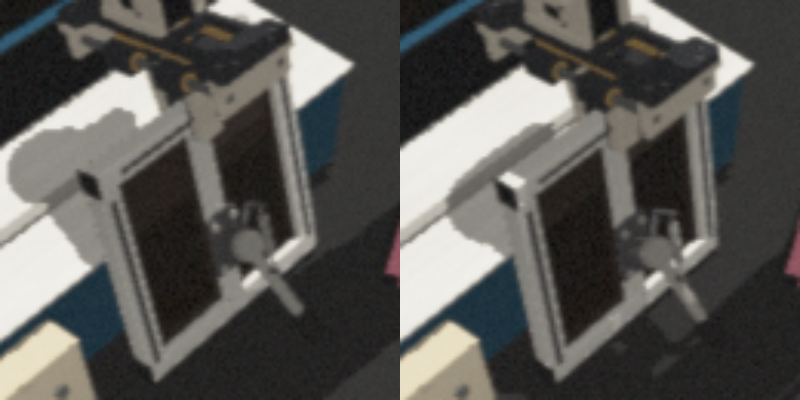

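```bash
python3 -m crank '[{"turn":[0.0028,0,0],"slide":[0,0.0063,0.0001],"fingers":-1},{"turn":[0.0056,0,0],"slide":[0,0.0127,0.0004],"fingers":-1},{"turn":[0.0083,0,0],"slide":[0,0.019,0.0008],"fingers":-1},{"turn":[0.0111,0,0],"slide":[0,0.0253,0.0014],"fingers":-1},{"turn":[0.0139,0,0],"slide":[0,0.0316,0.002],"fingers":-1}]'; python3 - <<'E'
from h import *
s=get_state();print(s['force'],s['moment'],180-np.degrees(s['ee_rot'][0]))
E
```

```text
t: 12.2
eef_pos: [0.5728, -0.1166, 0.1892]
ee_rot: [3.057, 0.001, 3.096]
force: [-0.8, 2.7, 1.8]
width: 0.0198
[-0.8483  2.7181  1.8178] [ 1.358   0.0814 -0.0088] 4.831483152338706
```

```bash
python3 -m crank '[{"turn":[0.0028,0,0],"slide":[0,0.0063,0.0001],"fingers":-1},{"turn":[0.0056,0,0],"slide":[0,0.0127,0.0003],"fingers":-1},{"turn":[0.0083,0,0],"slide":[0,0.019,0.0006],"fingers":-1},{"turn":[0.0083,0,0],"slide":[0,0.019,0.0006],"fingers":-1}]'; python3 - <<'E'
from h import *
import cv2
s=get_state();print(s['force'],s['moment'],180-np.degrees(s['ee_rot'][0]))
for n in("scene","wrist"): cv2.imwrite(f"pics/{n}18.png",cv2.cvtColor(grab_frame(n),cv2.COLOR_RGB2BGR))
b=cv2.imread('pics/scene18.png')[150:280,190:320]
a=cv2.imread('pics/scene16.png')[150:280,190:320]
cv2.imwrite('pics/c18.png',np.hstack([cv2.resize(a,(400,400)),cv2.resize(b,(400,400))]))
s=get_state();print(s['force'],s['moment'])
E
```

```text
t: 12.53
eef_pos: [0.5733, -0.1064, 0.1898]
ee_rot: [3.109, 0.001, 3.097]
force: [0.1, 2.7, 1.9]
width: 0.0195
[0.1434 2.745  1.9476] [ 1.3581  0.06   -0.0382] 1.8437159669561254
[-0.3347  2.5027  2.932 ] [1.6273 0.2247 0.0107]
```

View pics/c18.png

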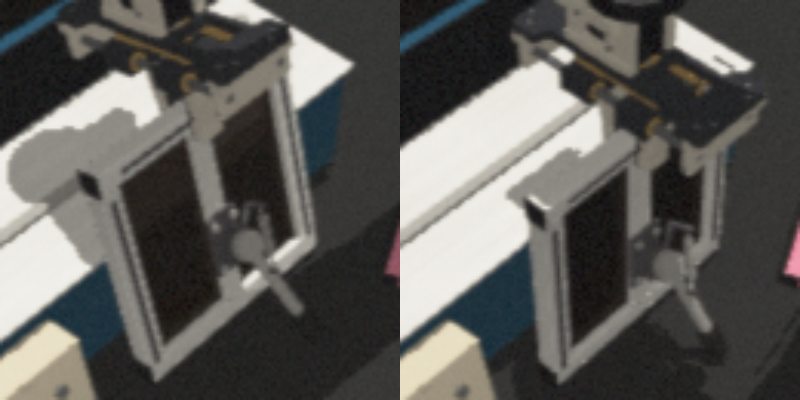

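View pics/wrist18.png

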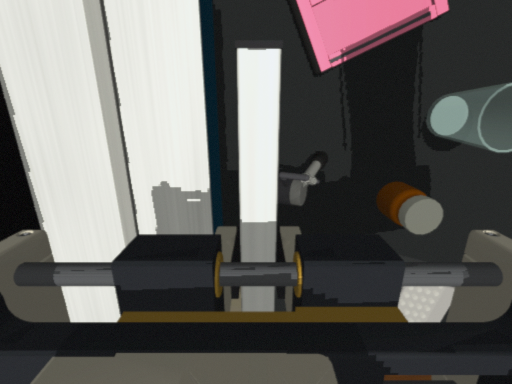

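```bash
python3 -m crank '[{"turn":[0.0026,0,0],"slide":[0,0.006,0.0001],"fingers":-1},{"turn":[0.0051,0,0],"slide":[0,0.012,0.0002],"fingers":-1},{"turn":[0.0051,0,0],"slide":[0,0.012,0.0002],"fingers":-1},{"turn":[0.0051,0,0],"slide":[0,0.012,0.0002],"fingers":-1}]'; python3 - <<'E'
from h import *
import cv2
for n in("scene","wrist","top"): cv2.imwrite(f"pics/{n}19.png",cv2.cvtColor(grab_frame(n),cv2.COLOR_RGB2BGR))
b=cv2.imread('pics/scene19.png')[190:290,220:320]
cv2.imwrite('pics/c19.png',cv2.resize(b,(600,600),interpolation=cv2.INTER_CUBIC))
s=get_state();print(s['eef_pos'],s['force'],s['moment'],180-np.degrees(s['ee_rot'][0]))
f0=scr(0,0,0,0)
print('model upright px: legfoot',px('scene',scr(-.084,-.0188,.01,0)),'legend bottom','frame corners',px('scene',scr(-.01,.11,.011,0)),px('scene',scr(-.01,-.11,.011,0)),px('scene',scr(-.01,.11,.24,0)))
E
```

```text
t: 12.97
eef_pos: [0.5736, -0.1012, 0.1899]
ee_rot: [3.141, 0.001, 3.096]
force: [-1.3, 3.5, 5.2]
width: 0.0199
[ 0.5737 -0.1014  0.19  ] [-0.8067  3.534   5.9073] [2.2612 0.5433 0.0319] 0.0444286212829752
model upright px: legfoot [291.8017 261.4175] legend bottom frame corners [239.9731 274.0643] [292.4409 228.1538] [238.3236 219.1683]
```

View pics/c19.png

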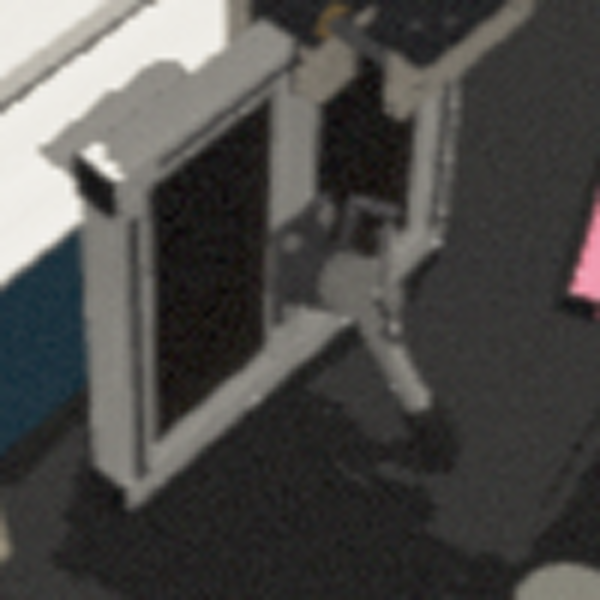

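```bash
python3 - <<'E'
from h import *
import cv2
b=cv2.imread('pics/scene19.png')[235:285,230:310].astype(float)
b=np.clip((b-20)*3,0,255).astype(np.uint8)
cv2.imwrite('pics/c19b.png',cv2.resize(b,(800,500),interpolation=cv2.INTER_CUBIC))
w=cv2.imread('pics/wrist19.png')
cv2.imwrite('pics/c19w.png',cv2.resize(np.clip(w[30:330,150:450].astype(float)*1.8,0,255).astype(np.uint8),(600,600)))
c=get_calibration('wrist')
print('wrist model legfoot',px('wrist',scr(-.084,-.0188,.01,0),c),'railends',px('wrist',scr(-.01,-.11,.24,0),c),px('wrist',scr(.01,-.11,.24,0),c))
E
```

```text
wrist model legfoot [318.7122 156.1199] railends [278.0735  39.3526] [232.4333  39.5597]
```

View pics/c19b.png

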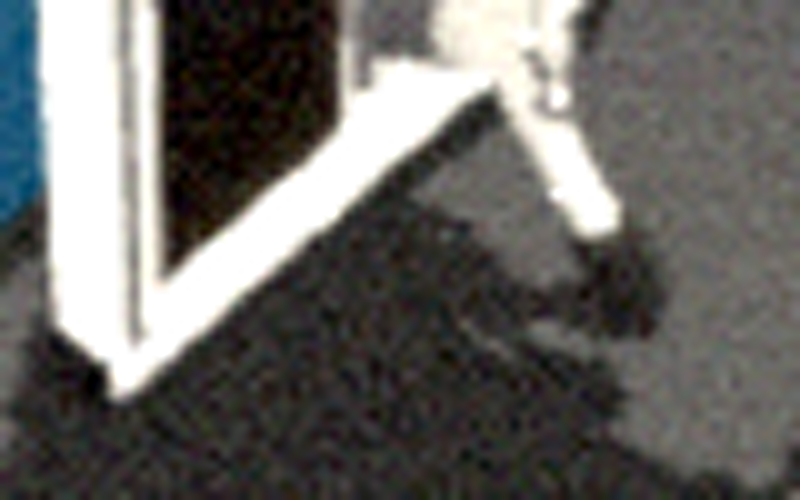

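View pics/c19w.png

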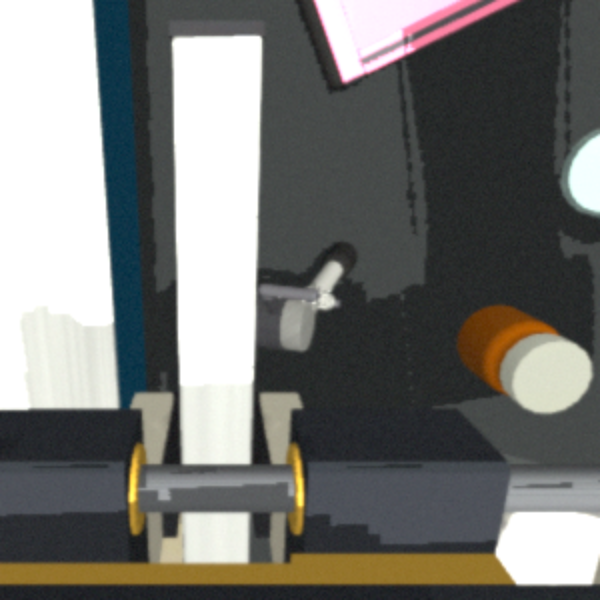

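```bash
python3 -m crank '[{"turn":[0.0012,0,0],"slide":[0,0.0028,0.0],"fingers":-1},{"turn":[0.0012,0,0],"slide":[0,0.0028,0.0],"fingers":-1},{"turn":[0.0012,0,0],"slide":[0,0.0028,0.0],"fingers":-1}]'; python3 - <<'E'
from h import *
s=get_state();print(s['eef_pos'],s['force'],s['moment'],180-np.degrees(s['ee_rot'][0]))
E
```

```text
t: 13.37
eef_pos: [0.5737, -0.1, 0.19]
ee_rot: [-3.135, 0.001, 3.096]
force: [-2.1, 3.6, 5.3]
width: 0.02
[ 0.5737 -0.1     0.19  ] [-2.0795  3.5627  5.333 ] [2.3268 0.495  0.0523] 359.6098197990284
```

```bash
python3 -m crank '[{"turn":[0.0012,0,0],"slide":[0,0.0028,0.0],"fingers":-1},{"turn":[0.0012,0,0],"slide":[0,0.0028,0.0],"fingers":-1},{"turn":[0.0012,0,0],"slide":[0,0.0028,0.0],"fingers":-1}]'; python3 - <<'E'
from h import *
import cv2
for n in("scene","wrist"): cv2.imwrite(f"pics/{n}20.png",cv2.cvtColor(grab_frame(n),cv2.COLOR_RGB2BGR))
s=get_state();print(s['eef_pos'],s['force'],s['moment'],180-np.degrees(s['ee_rot'][0]))
out_=[]
for k in('19','20'):
    b=cv2.imread(f'pics/scene{k}.png')[210:285,230:310].astype(float)
    out_.append(cv2.resize(np.clip((b-20)*3,0,255).astype(np.uint8),(400,375),interpolation=cv2.INTER_CUBIC))
cv2.imwrite('pics/c20.png',np.hstack(out_))
E
```

```text
t: 13.62
eef_pos: [0.5738, -0.0986, 0.19]
ee_rot: [-3.127, 0.001, 3.096]
force: [-1.1, 3.4, 5.3]
width: 0.0197
[ 0.5738 -0.0986  0.19  ] [-0.8093  4.3044  5.3353] [2.3934 0.6381 0.0635] 359.18536121316987
```

View pics/c20.png

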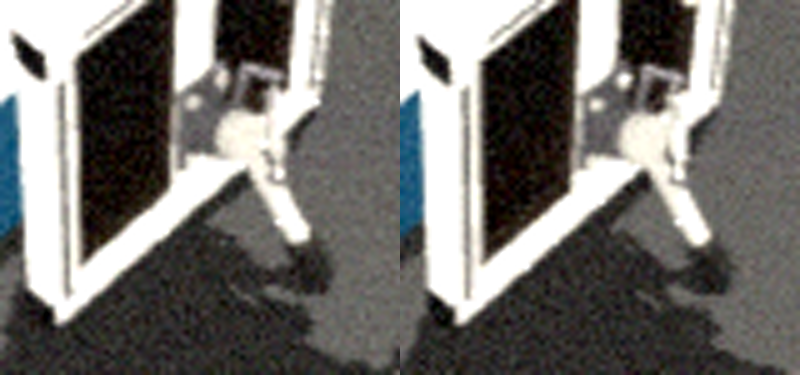

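```bash
cat > avg.py <<'E'
from h import *
F=[];M=[];P=[];A=[]
for i in range(12):
    grab_frame('top');s=get_state();F.append(s['force']);M.append(s['moment']);P.append(s['eef_pos']);A.append(180-np.degrees(s['ee_rot'][0]))
print('t',s['t'],'F',np.mean(F,0),np.std(F,0),'M',np.mean(M,0),np.std(M,0),'P',np.mean(P,0),'lean',(np.mean((np.array(A)+180)%360-180)),'tau',s['joint_efforts'])
E
python3 avg.py; python3 -m crank '[{"turn":[-0.0012,0,0],"slide":[0,-0.0028,0.0],"fingers":-1},{"turn":[-0.0023,0,0],"slide":[0,-0.0056,0.0],"fingers":-1},{"turn":[-0.0023,0,0],"slide":[0,-0.0056,0.0],"fingers":-1}]'>/dev/null; python3 avg.py
python3 -m crank '[{"turn":[-0.0014,0,0],"slide":[0,-0.0032,0.0],"fingers":-1},{"turn":[-0.0028,0,0],"slide":[0,-0.0064,0.0],"fingers":-1},{"turn":[-0.0028,0,0],"slide":[0,-0.0064,0.0],"fingers":-1}]'>/dev/null; python3 avg.py
```

```text
t 14.3167 F [-1.6436  4.1575  5.5247] [0.5689 0.3268 0.6967] M [2.3772 0.6271 0.0488] [0.0271 0.0233 0.0288] P [ 0.5738 -0.0987  0.19  ] lean -0.8147546334358822 tau [ -2.305  -42.5162  26.1297   7.9683   0.1072  -0.0465]
t 15.1667 F [-1.3179  4.1875  6.0944] [0.3723 0.5746 0.4512] M [2.3696 0.558  0.0466] [0.029  0.0316 0.0331] P [ 0.5736 -0.1016  0.1899] lean 0.013852304031438223 tau [ -2.2705 -42.6411  26.0896   7.9402   0.1019  -0.0492]
t 16.0167 F [-1.2126  3.8767  5.8252] [0.3539 0.6886 0.4882] M [2.2639 0.466  0.0612] [0.0438 0.0175 0.0356] P [ 0.5735 -0.1048  0.1899] lean 1.0152382607347548 tau [ -2.1617 -42.8924  26.0736   7.8457   0.0883  -0.0501]
```

```bash
cat > cmp.py <<'E'
from h import *
import cv2,sys
def sh(a,b,x,y,w,h):
    A=a[y:y+h,x:x+w].astype(np.float32);B=b[y-6:y+h+6,x-6:x+w+6].astype(np.float32)
    A=cv2.resize(A,None,fx=8,fy=8,interpolation=cv2.INTER_CUBIC);B=cv2.resize(B,None,fx=8,fy=8,interpolation=cv2.INTER_CUBIC)
    r=cv2.matchTemplate(B,A,cv2.TM_CCOEFF_NORMED);_,m,_,l=cv2.minMaxLoc(r);return (np.array(l)/8-6).round(2),round(m,3)
a=cv2.imread(sys.argv[1],0);b=cv2.imread(sys.argv[2],0)
for n,r in (('foot corner +y',(236,262,14,14)),('rail top corner',(232,212,16,14)),('hub',(264,228,16,14)),('rod end',(284,250,12,10)),('leg foot',(284,256,14,14)),('deck far',(215,195,12,12)),('bottom corner -y',(286,222,10,12))):
    print(n,*sh(a,b,*r))
E
python3 - <<'E'
from h import *
import cv2
for n in("scene","wrist"): cv2.imwrite(f"pics/{n}21.png",cv2.cvtColor(grab_frame(n),cv2.COLOR_RGB2BGR))
print('model shift from lean -.8 to 1.0')
for n,x in (('foot corner',(-.01,.11,.011)),('rail corner',(-.01,.11,.24)),('hub',(-.04,0,.105)),('legfoot',(-.084,-.0188,.01))):
    print(n,px('scene',scr(*x,np.radians(1.0)))-px('scene',scr(*x,np.radians(-.8))))
E
python3 cmp.py pics/scene20.png pics/scene21.png; python3 cmp.py pics/scene20.png pics/scene19.png;python3 cmp.py pics/scene20.png pics/scene18.png
```

```text
model shift from lean -.8 to 1.0
foot corner [-0.0268 -0.0849]
rail corner [-2.2527 -1.7856]
hub [-0.8476 -0.9343]
legfoot [ 0.0539 -0.5576]
foot corner +y [-0.25  0.  ] 0.987
rail top corner [-2.25 -1.62] 0.947
hub [-1.   -0.75] 0.964
rod end [-0.25 -0.75] 0.988
leg foot [-0.25 -0.62] 0.975
deck far [ 0.12 -0.12] 0.997
bottom corner -y [-0.38  0.  ] 0.969
foot corner +y [-0.12  0.  ] 0.992
rail top corner [-1.   -0.62] 0.977
hub [-0.5  -0.38] 0.969
rod end [-0.12 -0.38] 0.991
leg foot [-0.12 -0.38] 0.983
deck far [ 0.12 -0.12] 0.997
bottom corner -y [-0.12  0.  ] 0.972
foot corner +y [-0.38 -0.12] 0.991
rail top corner [-2.75 -2.  ] 0.939
hub [-1.25 -1.25] 0.96
rod end [-0.38 -1.  ] 0.988
leg foot [-0.38 -0.88] 0.969
deck far [ 0.12 -0.12] 0.997
bottom corner -y [-0.5   0.12] 0.965
```

```bash
python3 -m crank '[{"turn":[0.0025,0,0],"slide":[0,0.0057,0.0],"fingers":-1},{"turn":[0.005,0,0],"slide":[0,0.0114,0.0],"fingers":-1},{"turn":[0.0056,0,0],"slide":[0,0.0126,0.0],"fingers":-1},{"turn":[0.0056,0,0],"slide":[0,0.0126,0.0],"fingers":-1}]'>/dev/null; python3 avg.py
python3 -m crank '[{"turn":[0.0007,0,0],"slide":[0,0.0016,0.0],"fingers":-1},{"turn":[0.0007,0,0],"slide":[0,0.0016,0.0],"fingers":-1}]'>/dev/null; python3 avg.py
python3 -m crank '[{"turn":[0.0007,0,0],"slide":[0,0.0016,0.0],"fingers":-1},{"turn":[0.0007,0,0],"slide":[0,0.0016,0.0],"fingers":-1}]'>/dev/null; python3 avg.py
```

```text
t 17.05 F [-1.3465  4.3676  5.6901] [0.5953 0.481  0.7835] M [2.5065 0.543  0.0195] [0.061  0.0222 0.0267] P [ 0.5738 -0.0983  0.19  ] lean -0.9939773803152718 tau [ -2.4725 -42.4508  25.9535   8.0557  -0.0029  -0.0502]
t 17.8167 F [-1.3772  4.3537  5.6247] [0.3627 0.3243 0.3988] M [2.5634 0.586  0.0407] [0.0252 0.0282 0.0384] P [ 0.5738 -0.0975  0.19  ] lean -1.2432029032968235 tau [ -2.5069 -42.3629  25.9233   8.0676  -0.0045  -0.0503]
t 18.5833 F [-1.4125  4.0762  5.689 ] [0.4577 0.4372 0.5419] M [2.4726 0.5624 0.0387] [0.0378 0.018  0.0256] P [ 0.5739 -0.0968  0.19  ] lean -1.4997171506608329 tau [ -2.3299 -42.3137  25.9229   7.9844  -0.008   -0.0523]
```

```bash
cat > lean.py <<'E'
from h import *
import cv2,sys
def lean(f,back=True):
    g=cv2.imread(f).astype(float);res={}
    gr=g.mean(2)
    # bright end face: left edge between blue puller/dark and light face
    pts=[]
    for v in range(226,262):
        r=gr[v,224:262]; k=np.argmax(np.diff(r))  # strongest dark->bright
        dd=np.diff(r); k0=max(1,min(k,len(dd)-2)); a,b,c=dd[k0-1],dd[k0],dd[k0+1]
        o=.5*(a-c)/(a-2*b+c) if (a-2*b+c) else 0
        pts.append((224+k0+.5+o,v))
    P=np.array(pts);
    for _ in range(4):
        p=np.polyfit(P[:,1],P[:,0],1);e=P[:,0]-np.polyval(p,P[:,1]);P=P[abs(e)<max(.3,2*e.std())]
    u=lambda v:np.polyval(p,v)
    n=np.cross(ray('scene',u(226),226)[1],ray('scene',u(262),262)[1])
    a,b=n@(-out),n@up  # dir = sin*(-out)+cos*up
    return np.degrees(np.arctan2(-b,a)) if False else np.degrees(np.arctan(-b/a)),len(P),p
for f in sys.argv[1:]: print(f,lean(f))
E
python3 - <<'E'
from h import *
import cv2
for n in("scene","wrist"): cv2.imwrite(f"pics/{n}22.png",cv2.cvtColor(grab_frame(n),cv2.COLOR_RGB2BGR))
b=cv2.imread('pics/scene22.png')[205:285,220:310].astype(float)
cv2.imwrite('pics/c22.png',cv2.resize(np.clip((b-15)*2.5,0,255).astype(np.uint8),(720,640),interpolation=cv2.INTER_CUBIC))
E
python3 lean.py pics/scene17.png pics/scene18.png pics/scene19.png pics/scene20.png pics/scene21.png pics/scene22.png; python3 cmp.py pics/scene20.png pics/scene22.png
```

```text
pics/scene17.png (np.float64(-3.7803171196898684), 31, array([ -0.0254, 237.6272]))
pics/scene18.png (np.float64(-8.674936877130639), 34, array([ -0.1576, 273.2167]))
pics/scene19.png (np.float64(-10.796060761092932), 32, array([ -0.2222, 289.8686]))
pics/scene20.png (np.float64(-8.031798149961793), 34, array([ -0.1485, 273.2051]))
pics/scene21.png (np.float64(-9.347635588700369), 32, array([ -0.1768, 278.0474]))
pics/scene22.png (np.float64(-4.370980233539214), 28, array([ -0.0502, 247.1294]))
foot corner +y [0.   0.12] 0.989
rail top corner [0.62 0.5 ] 0.963
hub [0.12 0.25] 0.97
rod end [0. 0.] 0.993
leg foot [0. 0.] 0.988
deck far [ 0.12 -0.12] 0.997
bottom corner -y [0.12 0.  ] 0.972
```

View pics/c22.png

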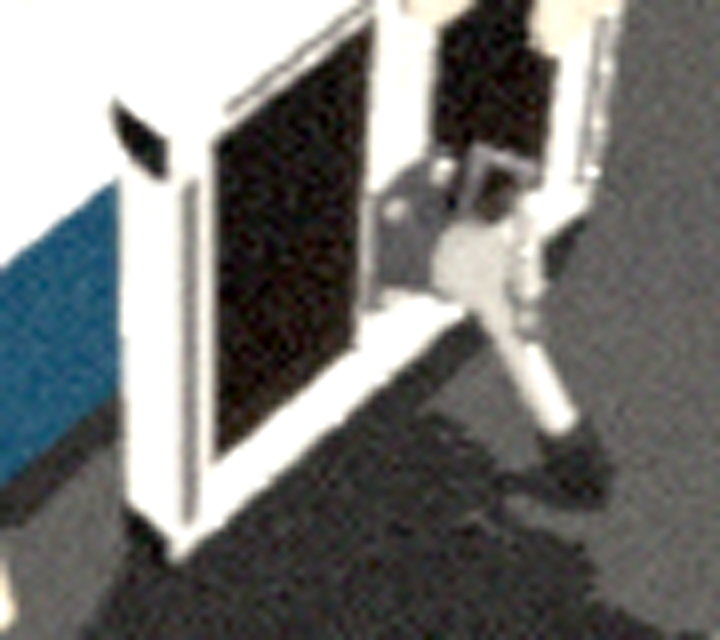

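```bash
python3 - <<'E'
from h import *
import cv2
def lean(f):
    gr=cv2.imread(f).astype(float)[:,:,2]; pts=[]   # red: blue puller dark, frame bright
    for v in range(232,263):
        r=gr[v,226:243]; th=(r[:5].mean()+np.sort(r)[-4])/2
        k=np.where(r>th)[0][0]
        if k: pts.append((226+k-1+(th-r[k-1])/(r[k]-r[k-1]),v))
    P=np.array(pts);p=np.polyfit(P[:,1],P[:,0],1)
    for _ in range(3):
        e=P[:,0]-np.polyval(p,P[:,1]);P=P[abs(e)<2.0*e.std()+.05];p=np.polyfit(P[:,1],P[:,0],1)
    e=P[:,0]-np.polyval(p,P[:,1])
    n=np.cross(ray('scene',np.polyval(p,232),232)[1],ray('scene',np.polyval(p,262),262)[1])
    return np.degrees(np.arctan(-(n@up)/(n@-out))).round(2),len(P),e.std().round(3),p.round(3)
for k in (18,21,19,20,22): print(k,lean(f'pics/scene{k}.png'))
E
```

```text
18 (np.float64(2.05), 30, np.float64(0.112), array([  0.087, 211.626]))
21 (np.float64(1.67), 30, np.float64(0.13), array([  0.079, 213.81 ]))
19 (np.float64(0.28), 30, np.float64(0.124), array([  0.051, 221.36 ]))
20 (np.float64(-0.69), 30, np.float64(0.108), array([  0.031, 226.831]))
22 (np.float64(-0.94), 30, np.float64(0.123), array([  0.024, 228.688]))
```

```bash
python3 -m crank '[{"turn":[0.0007,0,0],"slide":[0,0.0016,0.0005],"fingers":-1},{"turn":[0.0014,0,0],"slide":[0,0.0032,0.001],"fingers":-1},{"turn":[0.0014,0,0],"slide":[0,0.0032,0.001],"fingers":-1}]'>/dev/null; python3 avg.py
python3 - <<'E'
from h import *
import cv2
for n in("scene","wrist","top"): cv2.imwrite(f"pics/{n}23.png",cv2.cvtColor(grab_frame(n),cv2.COLOR_RGB2BGR))
E
python3 cmp.py pics/scene22.png pics/scene23.png;python3 cmp.py pics/scene20.png pics/scene23.png
```

```text
t 19.5333 F [-1.5604  1.1533  8.1558] [0.2868 0.679  0.4675] M [1.5641 0.6848 0.0824] [0.0365 0.0396 0.0298] P [ 0.5741 -0.0959  0.19  ] lean -2.0579780609822365 tau [ -0.663  -41.023   25.3864   6.8628   0.2466  -0.0912]
foot corner +y [0. 0.] 0.992
rail top corner [0.5  0.38] 0.979
hub [0.12 0.12] 0.979
rod end [0.   0.12] 0.996
leg foot [0.   0.12] 0.987
deck far [ 0.12 -0.12] 0.996
bottom corner -y [0.   0.12] 0.985
foot corner +y [0.12 0.  ] 0.991
rail top corner [1.   0.75] 0.93
hub [0.25 0.38] 0.962
rod end [0.12 0.25] 0.992
leg foot [0.   0.12] 0.986
deck far [ 0.12 -0.12] 0.997
bottom corner -y [0.12 0.25] 0.959
```

```bash
python3 - <<'E'
import cv2,numpy as np
a=cv2.imread('pics/scene23.png')[150:384,170:400];t=cv2.imread('pics/top23.png')
t0=cv2.imread('pics/top0.png');
cv2.imwrite('pics/c23.png',np.hstack([cv2.resize(a,(393,400)),cv2.resize(t[90:290,120:320],(400,400))]))
a0=cv2.imread('pics/scene0.png',0);a1=cv2.imread('pics/scene23.png',0)
for n,(x,y,w,h) in dict(jar=(303,283,22,32),beaker=(345,260,34,40),rack=(246,322,66,60),pink=(330,225,48,26)).items():
    r=cv2.matchTemplate(a1[max(0,y-5):y+h+5,x-5:x+w+5],a0[y:y+h,x:x+w],cv2.TM_CCOEFF_NORMED);_,m,_,l=cv2.minMaxLoc(r);print(n,l[0]-5,l[1]-min(5,y),round(m,3))
E
```

```text
jar 0 1 0.954
beaker 0 0 0.99
rack 0 0 0.999
pink 0 0 0.808
```

View pics/c23.png

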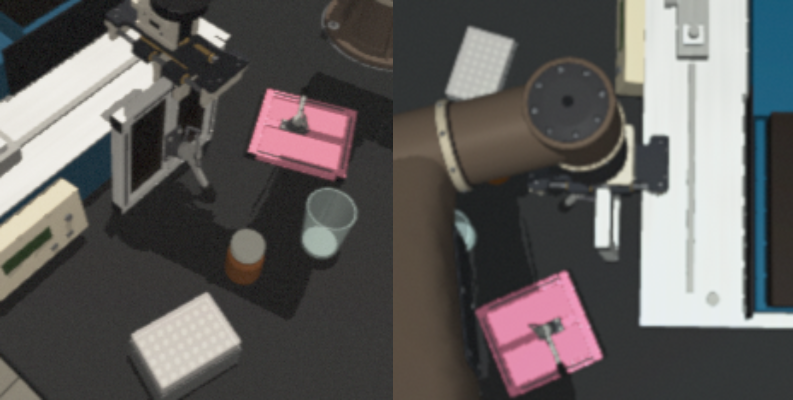

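```bash
python3 -c "
from h import *
st();print(job_done())"
```

```text
t 19.68 pos [ 0.5742 -0.0959  0.19  ] rot [-3.1057  0.0016  3.0954] F [-1.1759  1.7373  8.1929] w 0.0199 q [ 0.1958  0.2128 -0.2394  0.039  -1.1259 -1.8298]
the job is handed in; nothing more can be done
None
```

The screen is standing upright, held by its top rail with the leg down. I handed the job in at 19.7 s.

**What I did:** With the screen still leaning, I pushed the leg down with closed fingers until it snapped over. The pictures show it pointing slightly past straight down, as it should at its stop. I then gripped the rail at its middle (fingers 20 mm apart, 35 N) and rocked the screen up about its foot line.

**Last checks:**
- **Foot strip:** its corner moved only about 1 mm in the scene picture during the rock.
- **Leg on the bench:** in the last half degree of rocking, the downward push rose from 5.7 to 8.2 N and the moment dropped. The leg foot had also stopped moving in the picture.
- **Clearance:** by the geometry, the screen is a few centimetres clear of the puller's deck edge.
- **Other things:** the rack, beaker and pink screen did not move. The jar matched to within 1 pixel, and its shading had changed there.

**What disagreed:**
- **Fingertips:** they appeared to end about 18 mm behind the stated tool point. My first presses therefore missed or jammed beside the leg, with up to 18 N, and I corrected for the offset afterwards.
- **Lean:** the leg only took load with the tool about 2° past vertical. I estimate the screen itself is about 1 to 1.5° past upright, away from the puller.
- **Contact:** the forces alone do not prove the foot strip is touching along its whole width.

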